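# Tighten the intercom panel's desk clamp with the long arm of the hex key

### The job

The desk clamp with the red cap has worked loose. Take the hex key from its sloping stand, turn it over so that its short arm goes down into the red cap's well and its long arm lies in the notch as the lever, and with the key (never with the fingers on the cap) tighten the stiff cap clockwise until the notch, and so the long arm, points over the green mark on its block. Let go and leave the key sitting in the cap; do not turn the blue cap.

Things in the scene. Friction and masses are not known exactly. Their poses are not given: they have to be found in the camera images.
- key_mid (a point): Steel L-shaped hex key, 10 mm thick, 160 g. This point is the middle of its long arm, 90 mm from the bend, the place to grip (close along y), about 92 mm above the desk at first. x points along the long arm away from the bend; the short arm points along -z. In the stand its pitch is 50 degrees, in use 0.
- hex_key: The same key; origin at the centre of the bend, axes as key_mid. Long arm 180 mm along x, with a yellow band near its end; short arm 45 mm along -z. In its orange stand the bend is up and away from the robot, the short arm points away and 40 degrees down, and the last 40 mm of the long arm stick down in a sleeve (1 mm play): it comes out along its own length, bend first.
- key_tip (a point): End of the key's short arm, 45 mm along -z from the bend; axes as key_mid. When the long arm lies on the rim of a cap, this point is 40 mm below the rim and the long arm's centre line 5 mm above it.
- red_cap_well (a point): Red hexagonal cap, 52 mm across, 45 mm tall, on a fixed aluminium block (125 x 115 x 30 mm) that carries a small grey key panel on its far side. Centre of the cap's mouth, level with the rim, 75 mm above the desk; z up, x out along the notch. Steel funnel, 38 mm wide at the rim, narrowing over 15 mm to a hexagonal well 16 mm wide that goes 45 mm below the rim.
- red_cap (a joint): Turn of the red cap, rad, growing clockwise seen from above. Starts at 0.15 to 0.45; the notch points over the green mark (22 x 14 mm, on the block's top, 35 to 57 mm from the cap's axis) at 1.1; stop at 1.7. Stiff: 0.6 N m, or 7 N sideways at the middle of the long arm. Stays where it is left.
- red_notch (a point): Point in the red cap's notch, 42 mm out from the cap's axis and 5 mm above the rim: x points outwards. The notch lies between two cheeks 24 mm apart and 17 mm tall that stand on the rim from 16 to 42 mm out; the key's long arm (10 mm) lies between them.
- blue_notch (a point): The like point of the blue cap, on a like block with a small black loudspeaker; to be left where it is. Either clamp may be left or right, 0.24 to 0.41 m apart.
Not all that is in view belongs to the job. There is more than one size of the hex_key; the job needs the smallest.

How it is judged:
By the outcome, as a careful person would: the job done as asked, in the order asked, and still so for the second after the job is handed in, with the robot touching nothing.
It also fails if it takes over 51 s, if anything falls off the work surface, if the arm or the gripper's body presses on something with over 40 N, if the wrist force passes 120 N, or if a joint passes its speed limit or range.

### The arm

A 6-joint arm with a two-finger parallel gripper is mounted at the origin on the work surface. World frame = base frame: x ahead of the robot, y to its left, z up, the work surface at z = 0. Lengths are in m, angles in rad, forces in N, time in s.
With the tool pointing down it reaches from about 0.35 to 0.775 m from the base axis. Payload 5.5 kg.
Tool frame: the origin (TCP) lies at the very end of the fingers, on their centre line; the grasp point (between the pads) lies 19 mm behind it; x points along the fingers, y is the direction in which the jaws open and shut, and the axes are right-handed (so a half turn about x gives the same grasp; the last joint's range is limited). The gripper opens to 85 mm and grips with 20 to 120 N. Pads are 22 mm wide; open, the fingers measure 114 mm over their backs; the gripper's body (76 mm by 85 mm) begins 54 mm behind the grasp point. The pads swing forward as they close: fully open they stand 13 mm farther back than shut.
Start: joints at [-1.364, 0.313, 0.046, 1.304, 0, 1.431], TCP at [0.195, -0.541, 0.204] pointing down, gripper open.
Joint ranges: [-2.76, 2.76], [-0.86, 1.69], [-1.03, 1.26], [-2.2, 2.34], [-1.47, 1.5], [-3.14, 3.14]. Speed limits (rad/s): [2.57, 2.57, 3.14, 3.14, 3.14, 3.14].

### API

Orientations are given as a unit quaternion [w, x, y, z].
In Python, from workcell import readout, cams, env, finder gives the robot as it stands.
- The arm moves only by the tool drive_tool, never from a script. Its argument "moves" is a list that holds one entry, the list of rows, each a list of 7 numbers: the shift along the tool's x, y, z in m, then the turn, a rotation vector about the tool's x, y, z in rad, then the closure in counts, from 0 (fully open) to 255 (shut). A call has exactly 5 rows; each row is the pose to reach, as a shift and turn from the pose measured when the call began, along the tool's axes at that moment; what a row does not reach only later rows make up. A row lasts 1/8 s, in which the tool goes at most 62.5 mm and 10.7 degrees, less where a joint would pass 70% of its speed; a pose out of reach is approached as far as the arm can. A call with a gripper value outside its range is refused whole. The fingers move at their own pace and stop on an object; "squeeze" is the grip in N (left out, the last holds). Time passes only in rows, so rows that repeat a pose let the fingers close, or fill a call up. It gives the time, the measured TCP pose, the force and the opening at its end, in the units of the state.
- readout.get_state(): the state, without advancing time (a new reading comes with each control period).
- cams.read_camera(name): name is "scene" or "side" or "wrist"; returns the picture (420x560x3 uint8, blue, green, red); there is no depth.
- cams.camera_params(name): a dict with "mtx" (3x3 intrinsics, pixels), "R" (3x3) and "t" (3): a world point X has camera coordinates R X + t; the wrist camera has in their place "mount" (4x4, takes a point from camera to tool coordinates, whose origin is the TCP and whose axes are the tool frame's). Camera axes: x right, y down, z forward; pixel columns grow to the right and rows downward; lengths in m; the calibration is good to about 2 mm. A picture is of the moment at which its call begins: read the wrist's pose just before it. camera_params takes no time and is no camera call.
- env.hand_in(): hands the job in, once; it reports no verdict.
Trained networks look in the newest picture that a camera, given by its name, has taken for a name from the list of things; names that differ only in an ending like _2 or _b are one class to them, and where a whole thing is asked for, a point or a joint stands for the part that bears it (a point fixed in the world has none). Each returns a list of dicts, best first, with "conf" (0 to 1); they miss things now and then, are a little off and sometimes report something else, mostly with a low value. They report only what shows in the picture. A call takes as long as a camera call. They do not tell look-alikes from the thing itself.
- finder.regions_of(camera, name): "pixels" (420x560 bool, what is visible of it) and "point" ([column, row] in pixels, amid what is visible of it).
The state is a dict: "clock": time; "joint_pos": joint angles; "qvel": joint speeds; "tau": joint torques, N m; "tcp_pos": TCP position; "orientation": TCP orientation; "wrist_force": force on the tool from outside, world axes, zero at the start; "ft_torque": the same for the moment, N m; "finger_gap": finger opening in m.
Only numpy, scipy, OpenCV 4.12 (cv2) and the standard library are available. Lean on these libraries where they do the work, as an engineer would, in place of code of your own. Each camera call takes 0.05 s, during which the arm holds its last target.

## Working session

There is one attempt and no reset: what is moved stays moved. The work goes in short steps, Python scripts to look and compute and a tool call to move; the robot and the scene stay as the last step left them, time stands still between calls to the robot, and variables do not carry over. Pictures are saved under pics/ and viewed, and the job is handed in when it is done.

Besides the shell and the picture viewer there is one more tool, called after ">>>" by a JSON object that holds its "api" and its "payload". drive_tool: Moves the arm, as the interface text tells. Its arguments: {"type":"object","properties":{"moves":{"type":"array"},"squeeze":{"type":"number"}},"required":["moves"]}

```bash
ls; mkdir -p pics; python3 - <<'E'
from workcell import readout, cams, env, finder
import cv2,numpy as np
for n in ["scene","side","wrist"]:
    im=cams.read_camera(n); cv2.imwrite(f"pics/{n}0.png",im)
    p=cams.camera_params(n); print(n,{k:np.round(v,4).tolist() for k,v in p.items()})
    if n!="wrist":
        for nm in ["hex_key","red_cap","red_notch","blue_notch"]:
            for r in finder.regions_of(n,nm)[:5]:
                print(n,nm,round(r['conf'],2),np.round(r['point']),r['pixels'].sum())
print(readout.get_state())
E
```

```text
pics
scene {'mtx': [[389.921, 0.0, 283.579], [0.0, 389.921, 214.2691], [0.0, 0.0, 1.0]], 'R': [[-0.6455, 0.7636, -0.0146], [0.6129, 0.5064, -0.6066], [-0.4558, -0.4005, -0.7949]], 't': [0.2283, -0.21, 1.2198]}
scene hex_key 0.85 [248. 179.] 470
scene hex_key 0.58 [416. 243.] 735
scene hex_key 0.56 [331. 328.] 363
scene red_cap 0.67 [222. 294.] 924
scene red_notch 0.88 [220. 297.] 913
scene red_notch 0.41 [329. 330.] 368
scene blue_notch 0.68 [139. 226.] 768
side {'mtx': [[476.3172, 0.0, 275.3908], [0.0, 476.3172, 207.4188], [0.0, 0.0, 1.0]], 'R': [[-0.7507, -0.6604, -0.018], [-0.4135, 0.491, -0.7668], [0.5152, -0.5682, -0.6416]], 't': [0.3339, 0.2239, 0.9909]}
side hex_key 0.79 [146. 238.] 359
side hex_key 0.78 [258. 374.] 1143
side red_cap 0.88 [205. 185.] 565
side red_notch 0.95 [204. 186.] 592
side blue_notch 0.89 [276. 139.] 450
wrist {'mtx': [[311.3698, 0.0, 280.2102], [0.0, 311.3698, 203.898], [0.0, 0.0, 1.0]], 'mount': [[-0.0003, -0.2992, 0.9542, -0.1705], [1.0, 0.0008, 0.0006, -0.0004], [-0.001, 0.9542, 0.2992, -0.0755], [0.0, 0.0, 0.0, 1.0]]}
{'clock': 0.55, 'joint_pos': array([-1.36361765e+00,  3.13184027e-01,  4.60961160e-02,  1.30357060e+00,
       -1.12232500e-05,  1.43120841e+00]), 'qvel': array([-0.00111382, -0.00147214,  0.00282634,  0.000336  , -0.00098754,
       -0.00018646]), 'tau': array([-1.44280308e-03, -4.80072355e+01,  2.98605269e+01,  9.80044097e-04,
       -2.39840765e-04,  5.86763150e-06]), 'tcp_pos': array([ 0.19542411, -0.54083038,  0.20443069]), 'orientation': array([-0.12203599, -0.69650262, -0.12193833,  0.69650726]), 'wrist_force': array([-0.19260363, -0.49845906,  0.03318746]), 'ft_torque': array([-0.03369115, -0.02789944, -0.01583395]), 'finger_gap': 0.08527015082802503}
```

View images.

View pics/scene0.png

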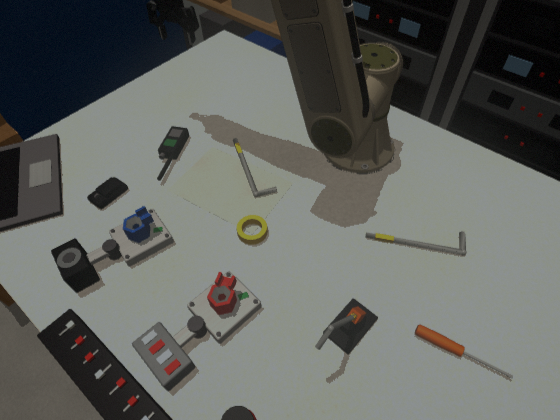

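View pics/side0.png

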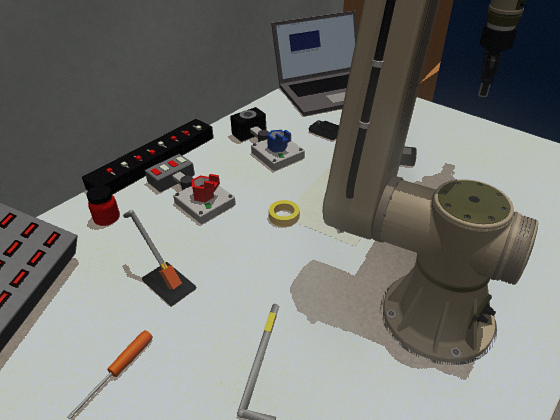

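View pics/wrist0.png

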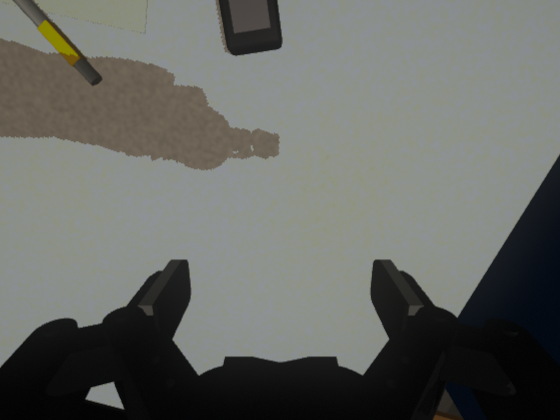

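```bash
python3 - <<'E'
import cv2,numpy as np
a=cv2.imread("pics/scene0.png");b=cv2.imread("pics/side0.png")
def c(im,x,y,w,h,s): return cv2.resize(im[y:y+h,x:x+w],None,fx=s,fy=s,interpolation=cv2.INTER_CUBIC)
cv2.imwrite("pics/c1.png",np.hstack([c(a,300,280,90,110,4),c(b,110,200,100,110,4)]))
cv2.imwrite("pics/c2.png",np.hstack([c(a,180,255,90,90,4),c(b,165,165,90,90,4)]))
E
```

```text
(no output)
```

View pics/c1.png

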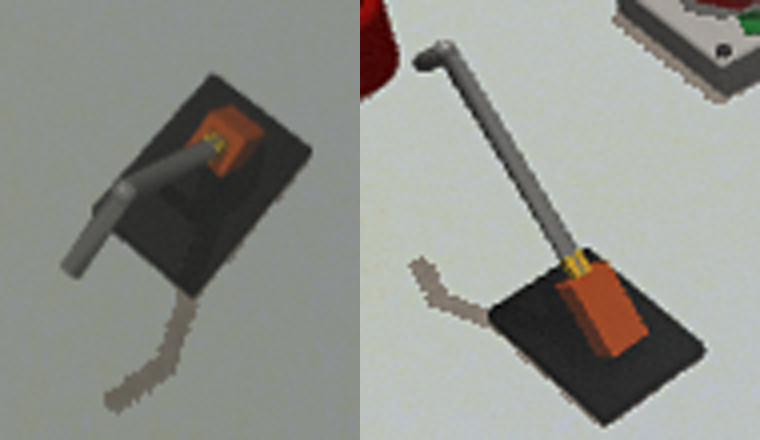

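View pics/c2.png

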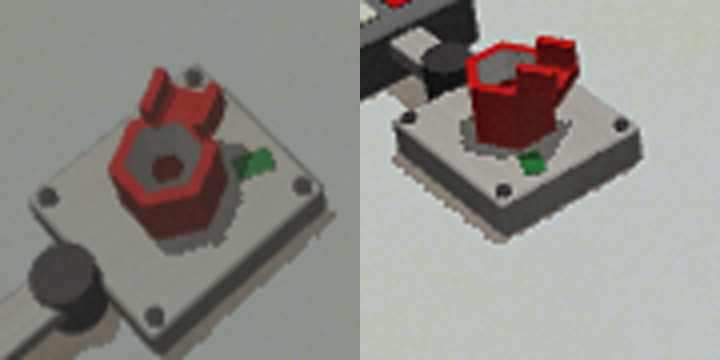

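```bash
cat > h.py <<'E'
import numpy as np,cv2
from scipy.spatial.transform import Rotation as R
from workcell import readout,cams,env,finder
def P(n):
    p=cams.camera_params(n); return np.array(p['mtx']),np.array(p['R']),np.array(p['t'])
def proj(n,X,st=None):
    X=np.atleast_2d(X)
    if n=='wrist':
        K,Rm,t=wristRt(st)
    else: K,Rm,t=P(n)
    c=X@Rm.T+t; u=c@K.T; return u[:,:2]/u[:,2:]
def rot(q): return R.from_quat([q[1],q[2],q[3],q[0]]).as_matrix()
def wristRt(st):
    p=cams.camera_params('wrist'); M=np.array(p['mount']); T=np.eye(4)
    T[:3,:3]=rot(st['orientation']);T[:3,3]=st['tcp_pos']
    W=np.linalg.inv(T@M); return np.array(p['mtx']),W[:3,:3],W[:3,3]
def ray(cam,uv,st=None):
    K,Rm,t=wristRt(st) if cam=='wrist' else P(cam)
    d=Rm.T@np.linalg.solve(K,[uv[0],uv[1],1]); return -Rm.T@t,d/np.linalg.norm(d)
def tri(obs):
    A=np.zeros((3,3));b=np.zeros(3)
    for o in obs:
        c,d=ray(*o); M=np.eye(3)-np.outer(d,d);A+=M;b+=M@c
    X=np.linalg.solve(A,b)
    res=[np.linalg.norm((np.eye(3)-np.outer(d,d))@(X-c)) for c,d in [ray(*o) for o in obs]]
    return X,res
def onz(cam,uv,z,st=None):
    c,d=ray(cam,uv,st); return c+d*(z-c[2])/d[2]
E
python3 - <<'E'
from h import *
np.set_printoptions(precision=4,suppress=True)
for nm,a,b in [("bend",(331,327.5),(132,212)),("tip",(318,347.5),(124.5,215.5)),("exit",(353.5,316),(164.25,266)),("mouth",(221.5,295.5),(202.5,182.5)),("notch",(225.75,282),(213,180))]:
    print(nm,*tri([("scene",a),("side",b)]))
print("mouth z", onz('scene',(221.5,295.5),.075),onz('side',(202.5,182.5),.075))
print("notch z", onz('scene',(225.7,282),.085),onz('side',(213,180),.085))
print("green", onz('scene',(243.5,295.5),.03),onz('side',(207.5,205.5),.03))
E
```

```text
bend [0.5805 0.3057 0.1607] [np.float64(0.0018559288655357897), np.float64(0.0018559288655358303)]
tip [0.6161 0.3061 0.1321] [np.float64(0.0006657953103929135), np.float64(0.0006657953103930485)]
exit [0.4925 0.3106 0.0587] [np.float64(0.0017775495305546864), np.float64(0.0017775495305546777)]
mouth [0.6409 0.0658 0.0704] [np.float64(0.00311951109498617), np.float64(0.0031195110949860643)]
notch [0.6146 0.0533 0.0822] [np.float64(0.005011023316164179), np.float64(0.005011023316164014)]
mouth z [0.6431 0.0712 0.075 ] [0.6366 0.0658 0.075 ]
notch z [0.6173 0.0599 0.085 ] [0.6129 0.0494 0.085 ]
green [0.5999 0.0894 0.03  ] [0.6014 0.0872 0.03  ]
```

```bash
cat >> h.py <<'E'
np.set_printoptions(precision=4,suppress=True)
def keyR(yaw,pitch):
    # key x heading yaw, pitched down by pitch (rad)
    x=np.array([np.cos(yaw)*np.cos(pitch),np.sin(yaw)*np.cos(pitch),-np.sin(pitch)])
    y=np.array([-np.sin(yaw),np.cos(yaw),0]); return np.c_[x,y,np.cross(x,y)]
def toolR(kR,flip=False):
    s=-1 if flip else 1
    return np.c_[-kR[:,2],s*kR[:,1],s*kR[:,0]]
def rel(pos,Rt,st=None):
    st=st or readout.get_state(); R0=rot(st['orientation'])
    d=R0.T@(np.asarray(pos)-st['tcp_pos']); rv=R.from_matrix(R0.T@Rt).as_rotvec()
    print("rel",np.round(d,4).tolist(),np.round(rv,4).tolist(),"|d|",round(np.linalg.norm(d),3),"deg",round(np.degrees(np.linalg.norm(rv)),1)); return d,rv
E
python3 - <<'E'
from h import *
st=readout.get_state(); print(rot(st['orientation']))
Rt=toolR(keyR(np.pi,0)); print(Rt)
rel([.42,.0,.33],Rt)
rel([.42,.0,.33],toolR(keyR(np.pi,0),True))
for r in ['hex_key']:
  for c,n in [('scene',(460,250)),('scene',(462,234)),('scene',(368,236)),('scene',(257,192)),('scene',(275,191)),('scene',(237,141))]: print(n,onz(c,n,.006))
E
```

```text
[[ 0.      0.3399 -0.9405]
 [-0.0001 -0.9405 -0.3399]
 [-1.      0.0001  0.    ]]
[[-0. -0. -1.]
 [-0. -1.  0.]
 [-1.  0. -0.]]
rel [-0.1256, -0.4323, -0.395] [0.3468, 0.0, -0.0001] |d| 0.599 deg 19.9
rel [-0.1256, -0.4323, -0.395] [-2.7948, 0.0002, 0.0] |d| 0.599 deg 160.1
(460, 250) [0.1545 0.4122 0.006 ]
(462, 234) [0.1056 0.3949 0.006 ]
(368, 236) [0.2654 0.2117 0.006 ]
(257, 192) [ 0.338  -0.1119  0.006 ]
(275, 191) [ 0.3027 -0.0749  0.006 ]
(237, 141) [ 0.2215 -0.305   0.006 ]
```

>>> {"api": "drive_tool", "payload": {"moves": [[[-0.013, -0.043, -0.04, 0.03, 0, 0, 0], [-0.026, -0.087, -0.08, 0.07, 0, 0, 0], [-0.039, -0.13, -0.12, 0.1, 0, 0, 0], [-0.052, -0.173, -0.16, 0.14, 0, 0, 0], [-0.065, -0.217, -0.2, 0.17, 0, 0, 0]]]}}

```text
clock: 1.18
tcp_pos: [0.3102, -0.2671, 0.27]
orientation: [0.062, 0.705, 0.062, -0.704]
wrist_force: [0.0, -1.4, -0.3]
finger_gap: 0.0852
```

```bash
python3 - <<'E'
from h import *
rel([.42,.02,.35],toolR(keyR(np.pi,np.radians(10))))
E
```

```text
rel [-0.0801, -0.2635, -0.1582] [0.1747, 0.1733, 0.0145] |d| 0.318 deg 14.1
```

>>> {"api": "drive_tool", "payload": {"moves": [[[-0.016, -0.053, -0.032, 0.03, 0.03, 0, 0], [-0.032, -0.106, -0.064, 0.07, 0.07, 0.005, 0], [-0.048, -0.159, -0.096, 0.1, 0.1, 0.01, 0], [-0.064, -0.212, -0.128, 0.14, 0.14, 0.012, 0], [-0.08, -0.264, -0.158, 0.175, 0.173, 0.0145, 0]]]}}

```text
clock: 1.8
tcp_pos: [0.4177, 0.0157, 0.3491]
orientation: [-0.001, 0.767, -0.001, -0.642]
wrist_force: [1.7, 0.6, -0.1]
finger_gap: 0.0854
```

```bash
python3 - <<'E'
from h import *
st=readout.get_state();im=cams.read_camera('wrist');cv2.imwrite('pics/w1.png',im)
print(st['tcp_pos'],st['joint_pos'],rot(st['orientation'])); np.save('w1.npy',st,allow_pickle=True)
rel([.40,.30,.27],toolR(keyR(np.pi,np.radians(45))))
E
```

```text
[0.4177 0.0157 0.3491] [-0.1799 -0.1571 -0.1363  1.4175  0.0312  2.9664] [[ 0.176  -0.0019 -0.9844]
 [-0.0003 -1.      0.0019]
 [-0.9844 -0.     -0.176 ]]
rel [0.0781, -0.277, 0.0322] [0.0037, 0.6027, 0.0069] |d| 0.29 deg 34.5
```

View pics/w1.png

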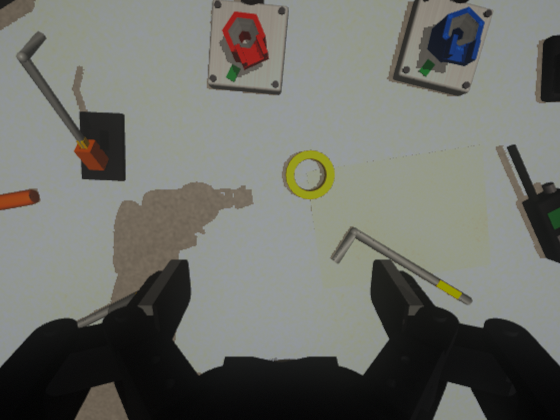

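```bash
python3 - <<'E'
from h import *
a=cv2.imread('pics/w1.png')
def c(im,x,y,w,h,s): return cv2.resize(im[y:y+h,x:x+w],None,fx=s,fy=s,interpolation=cv2.INTER_CUBIC)
cv2.imwrite('pics/c3.png',np.hstack([c(a,5,20,120,170,3.5),c(a,200,0,100,170,3.5)]))
E
```

```text
(no output)
```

View pics/c3.png

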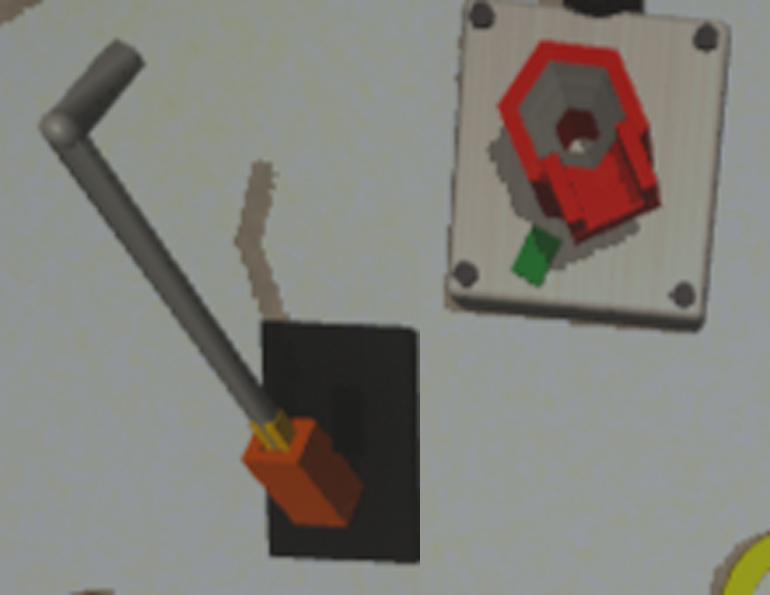

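```bash
cat > fit1.py <<'E'
from h import *
from scipy.optimize import least_squares
st1=np.load('w1.npy',allow_pickle=True).item()
B=[('scene',(331,327.5)),('side',(132,212)),('wrist',(22.7,56.6),st1)]
T=[('scene',(318,347.5)),('side',(124.5,215.5)),('wrist',(42.1,35.7),st1)]
E=[('scene',(353.5,316)),('side',(164.25,266)),('wrist',(82.7,142.9),st1)]
for o in (B,T,E): print(*tri(o))
def f(p,full=False):
    k=keyR(p[3],p[4]); r=[]
    for obs,l in ((B,np.zeros(3)),(T,k[:,2]*-.045),(E,k[:,0]*.139)):
        for o in obs: r.append((proj(o[0],p[:3]+l,o[2] if len(o)>2 else None)[0]-o[1]))
    return np.ravel(r)
s=least_squares(f,[.58,.306,.16,np.pi,.87],loss='soft_l1'); print(s.x,np.degrees(s.x[3:])); print(f(s.x).reshape(-1,2))
print('mid',s.x[:3]+.09*keyR(s.x[3],s.x[4])[:,0])
print('mouth',tri([('scene',(221.5,295.5)),('side',(202.5,182.5)),('wrist',(244.3,33.4),st1)]),onz('wrist',(244.3,33.4),.075,st1))
E
python3 fit1.py
```

```text
[0.5814 0.3056 0.1609] [np.float64(0.0019338250384041463), np.float64(0.002060853025098583), np.float64(0.0012354624984809825)]
[0.6166 0.3052 0.1305] [np.float64(0.001534759993535471), np.float64(0.0008602430460286344), np.float64(0.0013284252817206397)]
[0.4931 0.3103 0.0582] [np.float64(0.001981762373422596), np.float64(0.0017356860515088132), np.float64(0.0008413983035268226)]
[0.5827 0.3062 0.1605 3.0855 0.8578] [176.788   49.1505]
[[-1.1255  0.1908]
 [-1.518   0.2197]
 [-0.0254  0.1203]
 [-1.2509 -0.5558]
 [ 0.4013 -0.0186]
 [-0.8532 -0.2092]
 [-0.3194 -0.1087]
 [-0.4962  1.8265]
 [ 0.4009  1.4294]]
mid [0.5239 0.3094 0.0924]
mouth (array([0.6415, 0.0656, 0.0704]), [np.float64(0.003299169392933234), np.float64(0.003062473621519963), np.float64(0.001116163925817742)]) [0.6409 0.0648 0.075 ]
```

```bash
cat >> h.py <<'E'
def rows(pos,Rt,n=5,start=None,g=0,nd=(4,3)):
    """print n rows interpolating from current pose to pos,Rt"""
    st=readout.get_state(); R0=rot(st['orientation']); d=R0.T@(np.asarray(pos)-st['tcp_pos']); rv=R.from_matrix(R0.T@Rt).as_rotvec()
    print('step mm',1000*np.linalg.norm(d)/n,'deg',np.degrees(np.linalg.norm(rv))/n)
    print([[round(float(v),nd[0]) for v in d*i/n]+[round(float(v),nd[1]) for v in rv*i/n]+[g] for i in range(1,n+1)])
E
python3 - <<'E'
from h import *
W=toolR(keyR(np.radians(50),0),True)  # h=230
rows([.42,.10,.34],W)
E
```

```text
step mm 15.614402500041061 deg 10.135834781363666
[[0.0024, -0.0154, 0.0002, -0.173, -0.035, -0.015, 0], [0.0047, -0.0309, 0.0004, -0.346, -0.069, -0.03, 0], [0.0071, -0.0463, 0.0005, -0.519, -0.104, -0.045, 0], [0.0095, -0.0617, 0.0007, -0.691, -0.138, -0.06, 0], [0.0118, -0.0772, 0.0009, -0.864, -0.173, -0.075, 0]]
```

>>> {"api": "drive_tool", "payload": {"moves": [[[0.002, -0.015, 0, -0.173, -0.035, -0.015, 0], [0.005, -0.031, 0, -0.346, -0.07, -0.03, 0], [0.007, -0.046, 0, -0.52, -0.104, -0.045, 0], [0.01, -0.062, 0.001, -0.69, -0.138, -0.06, 0], [0.012, -0.077, 0.001, -0.864, -0.173, -0.075, 0]]]}}

```text
clock: 2.48
tcp_pos: [0.4199, 0.1003, 0.3399]
orientation: [-0.301, -0.64, -0.301, 0.64]
wrist_force: [0.2, 0.4, 0.1]
finger_gap: 0.0851
```

```bash
python3 - <<'E'
from h import *
W=toolR(keyR(np.radians(100),0),True)  # h=280
rows([.42,.18,.34],W)
E
```

```text
step mm 15.949395946120864 deg 9.936472980482508
[[-0.0, -0.0102, -0.0123, -0.173, 0.0, 0.0, 0], [-0.0001, -0.0203, -0.0246, -0.347, 0.0, 0.0, 0], [-0.0001, -0.0305, -0.0369, -0.52, 0.0, 0.0, 0], [-0.0001, -0.0407, -0.0492, -0.694, 0.001, 0.0, 0], [-0.0001, -0.0508, -0.0614, -0.867, 0.001, 0.0, 0]]
```

>>> {"api": "drive_tool", "payload": {"moves": [[[0, -0.01, -0.012, -0.173, 0, 0, 0], [0, -0.02, -0.025, -0.347, 0, 0, 0], [0, -0.03, -0.037, -0.52, 0, 0, 0], [0, -0.041, -0.049, -0.694, 0, 0, 0], [0, -0.051, -0.061, -0.867, 0, 0, 0]]]}}

```text
clock: 3.1
tcp_pos: [0.4195, 0.1802, 0.34]
orientation: [0.543, 0.453, 0.543, -0.453]
wrist_force: [-0.4, -0.3, 0.2]
finger_gap: 0.0861
```

```bash
python3 - <<'E'
from h import *
rows([.41,.26,.30],toolR(keyR(np.radians(145),np.radians(15)),True))
E
```

```text
step mm 17.941141352739816 deg 9.398918341797854
[[0.008, 0.001, -0.016, -0.155, -0.05, 0.021, 0], [0.016, 0.002, -0.0321, -0.31, -0.099, 0.041, 0], [0.024, 0.003, -0.0481, -0.465, -0.149, 0.062, 0], [0.0319, 0.004, -0.0641, -0.62, -0.199, 0.082, 0], [0.0399, 0.005, -0.0802, -0.775, -0.248, 0.103, 0]]
```

>>> {"api": "drive_tool", "payload": {"moves": [[[0.008, 0.001, -0.016, -0.155, -0.05, 0.021, 0], [0.016, 0.002, -0.032, -0.31, -0.1, 0.041, 0], [0.024, 0.003, -0.048, -0.465, -0.15, 0.062, 0], [0.032, 0.004, -0.064, -0.62, -0.2, 0.082, 0], [0.04, 0.005, -0.08, -0.775, -0.248, 0.103, 0]]]}}

```text
clock: 3.72
tcp_pos: [0.41, 0.2605, 0.2998]
orientation: [0.758, 0.181, 0.581, -0.237]
wrist_force: [-0.4, 0.1, 0.3]
finger_gap: 0.0853
```

```bash
python3 - <<'E'
from h import *
mid=np.array([.524,.3092,.092]); Rt=toolR(keyR(np.radians(176.8),np.radians(50)),True)
pre=mid-.09*Rt[:,0]; print(pre)
print(readout.get_state()['joint_pos'])
rows(pre,Rt)
E
```

```text
[0.4552 0.313  0.1499]
[ 0.5626  0.0472 -0.0776  1.3409 -0.2419  1.1553]
step mm 33.03069843362736 deg 9.337637391279829
[[0.0293, 0.0138, -0.0064, -0.094, -0.119, 0.06, 0], [0.0586, 0.0276, -0.0128, -0.188, -0.238, 0.12, 0], [0.088, 0.0414, -0.0192, -0.282, -0.356, 0.18, 0], [0.1173, 0.0552, -0.0256, -0.376, -0.475, 0.24, 0], [0.1466, 0.069, -0.032, -0.47, -0.594, 0.3, 0]]
```

>>> {"api": "drive_tool", "payload": {"moves": [[[0.029, 0.014, -0.006, -0.094, -0.119, 0.06, 0], [0.059, 0.028, -0.013, -0.188, -0.238, 0.12, 0], [0.088, 0.041, -0.019, -0.282, -0.356, 0.18, 0], [0.117, 0.055, -0.026, -0.376, -0.475, 0.24, 0], [0.147, 0.069, -0.032, -0.47, -0.594, 0.3, 0]]]}}

```text
clock: 4.35
tcp_pos: [0.4536, 0.3119, 0.1556]
orientation: [0.934, 0.018, 0.356, -0.036]
wrist_force: [0.6, 0.9, -1.0]
finger_gap: 0.0854
```

```bash
python3 - <<'E'
from h import *
st=readout.get_state();im=cams.read_camera('wrist');cv2.imwrite('pics/w2.png',im);np.save('w2.npy',st,allow_pickle=True)
print(st['tcp_pos'],st['joint_pos'])
mid=np.array([.524,.3092,.092]); Rt=toolR(keyR(np.radians(176.8),np.radians(50)),True)
k=keyR(np.radians(176.8),np.radians(50));b=mid-.09*k[:,0]
print(proj('wrist',[b,mid,b+.139*k[:,0],b-.045*k[:,2]],st))
rel(mid+.019*Rt[:,0],Rt,st)
E
```

```text
[0.4536 0.3119 0.1556] [ 0.7969 -0.0338 -0.8629  0.115  -0.6064  0.6782]
[[284.3507 286.4907]
 [282.62   195.9714]
 [281.5438 139.6877]
 [284.3313 265.1042]]
rel [0.1138, 0.0026, -0.0] [-0.022, -0.03, 0.0123] |d| 0.114 deg 2.2
```

View pics/w2.png

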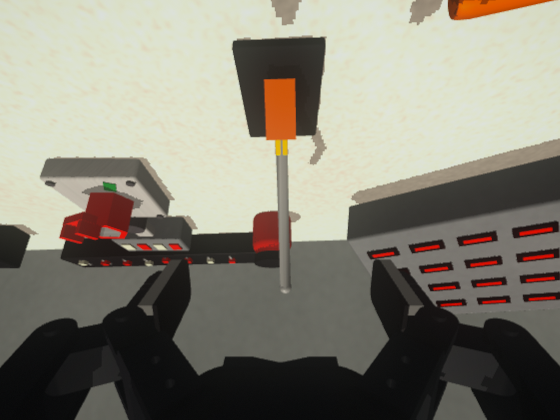

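>>> {"api": "drive_tool", "payload": {"moves": [[[0.025, 0.001, 0, -0.01, -0.015, 0.006, 0], [0.05, 0.002, 0, -0.022, -0.03, 0.012, 0], [0.08, 0.003, 0, -0.022, -0.03, 0.012, 0], [0.105, 0.003, 0, -0.022, -0.03, 0.012, 0], [0.114, 0.003, 0, -0.022, -0.03, 0.012, 0]]]}}

```text
clock: 5.03
tcp_pos: [0.5357, 0.3048, 0.0712]
orientation: [0.938, 0.006, 0.344, -0.027]
wrist_force: [-0.8, 0.4, -0.5]
finger_gap: 0.0851
```

```bash
python3 - <<'E'
from h import *
st=readout.get_state();im=cams.read_camera('wrist');cv2.imwrite('pics/w3.png',im)
print(st['tcp_pos'],st['joint_pos'])
mid=np.array([.524,.3092,.092]); Rt=toolR(keyR(np.radians(176.8),np.radians(50)),True)
rel(mid+.019*Rt[:,0],Rt,st)
E
```

```text
[0.5357 0.3048 0.0712] [ 0.6529  0.2175 -0.9359 -0.3108 -0.5228  0.5018]
rel [-0.0036, 0.0036, 0.0083] [0.0056, -0.0052, 0.0037] |d| 0.01 deg 0.5
```

View pics/w3.png

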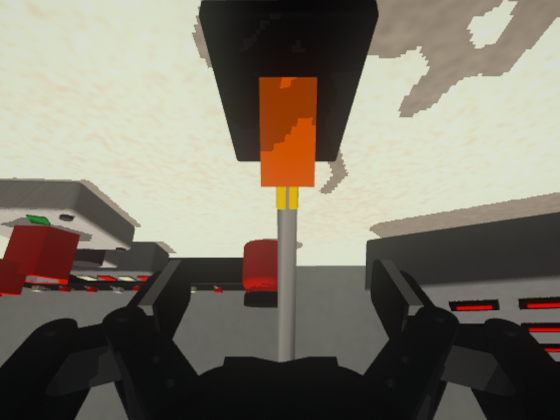

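>>> {"api": "drive_tool", "payload": {"moves": [[[-0.004, 0.004, 0.008, 0, 0, 0, 0], [-0.004, 0.004, 0.008, 0, 0, 0, 0], [-0.004, 0.004, 0.008, 0, 0, 0, 120], [-0.004, 0.004, 0.008, 0, 0, 0, 180], [-0.004, 0.004, 0.008, 0, 0, 0, 255]]], "squeeze": 80}}

```text
clock: 5.7
tcp_pos: [0.5378, 0.3087, 0.0797]
orientation: [0.938, 0.006, 0.344, -0.027]
wrist_force: [0.5, -0.7, -0.1]
finger_gap: 0.0324
```

>>> {"api": "drive_tool", "payload": {"moves": [[[0, 0, 0, 0, 0, 0, 255], [0, 0, 0, 0, 0, 0, 255], [0, 0, 0, 0, 0, 0, 255], [0, 0, 0, 0, 0, 0, 255], [0, 0, 0, 0, 0, 0, 255]]]}}

```text
clock: 6.32
tcp_pos: [0.5379, 0.3087, 0.0796]
orientation: [0.938, 0.006, 0.344, -0.027]
wrist_force: [0.1, 0.4, 0.5]
finger_gap: 0.0001
```

```bash
python3 - <<'E'
from h import *
st=readout.get_state()
print(st)
mid=np.array([.524,.3092,.092]); Rt=toolR(keyR(np.radians(176.8),np.radians(50)),True)
rel(mid+.019*Rt[:,0],Rt,st)
k=keyR(np.radians(176.8),np.radians(50)); rel(st['tcp_pos']-.07*k[:,0],rot(st['orientation']),st)
E
```

```text
{'clock': 6.325, 'joint_pos': array([ 0.657 ,  0.2044, -0.9169, -0.2769, -0.5254,  0.5049]), 'qvel': array([ 0.0005,  0.0001, -0.0004,  0.0004, -0.0013,  0.0015]), 'tau': array([  0.0001, -34.8029,  22.8401,  -6.2125,  -1.2684,  -0.0001]), 'tcp_pos': array([0.5379, 0.3087, 0.0796]), 'orientation': array([ 0.9384,  0.0062,  0.3444, -0.0269]), 'wrist_force': array([0.1054, 0.415 , 0.4912]), 'ft_torque': array([0.0529, 0.6602, 0.0247]), 'finger_gap': 6.375604037762871e-05}
rel [0.0004, -0.0003, 0.0006] [0.0059, -0.0052, 0.0036] |d| 0.001 deg 0.5
rel [-0.0004, -0.0004, 0.07] [0.0, 0.0, 0.0] |d| 0.07 deg 0.0
```

```bash
python3 - <<'E'
from h import *
a=cams.read_camera('scene');b=cams.read_camera('side');w=cams.read_camera('wrist')
def c(im,x,y,w,h,s): return cv2.resize(im[y:y+h,x:x+w],None,fx=s,fy=s,interpolation=cv2.INTER_CUBIC)
cv2.imwrite('pics/c4.png',np.hstack([c(a,270,240,130,180,3),c(b,100,170,130,180,3)]));cv2.imwrite('pics/w4.png',w)
E
```

```text
(no output)
```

View pics/c4.png

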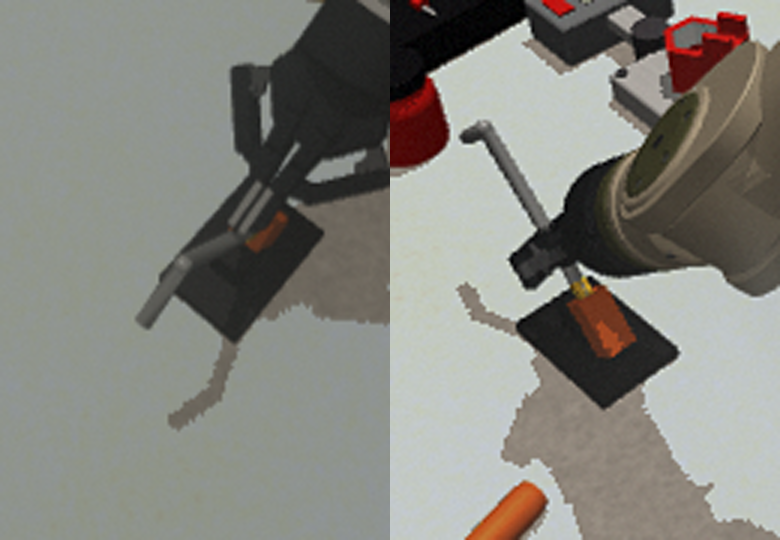

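View pics/w4.png

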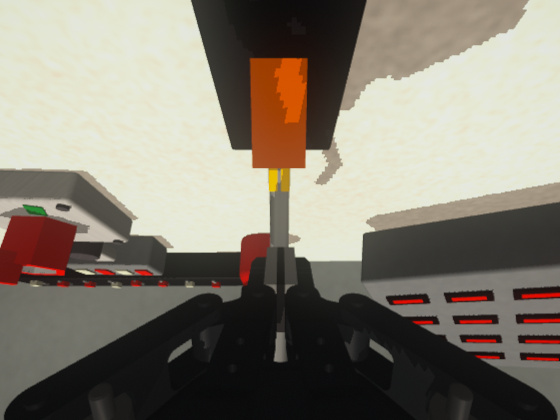

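```bash
python3 - <<'E'
from h import *
w=cv2.imread('pics/w4.png')
cv2.imwrite('pics/c5.png',cv2.resize(w[150:380,200:360],None,fx=3.4,fy=2.6*1,interpolation=cv2.INTER_CUBIC))
c=cv2.imread('pics/c4.png'); cv2.imwrite('pics/c6.png',np.hstack([cv2.resize(c[140:280,120:320],None,fx=2,fy=2),cv2.resize(c[190:330,480:640],None,fx=2,fy=2)]))
E
```

```text
(no output)
```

View pics/c5.png

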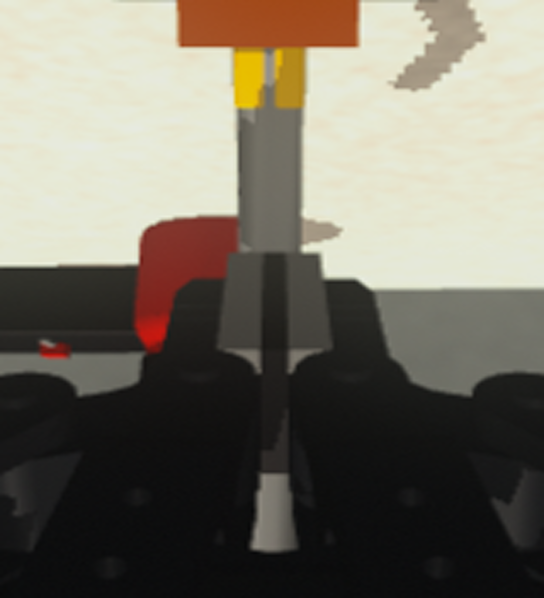

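View pics/c6.png

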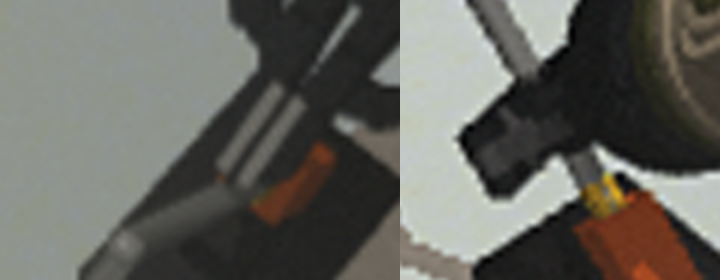

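```bash
python3 - <<'E'
from h import *
st=readout.get_state(); Rt=rot(st['orientation']); t=st['tcp_pos']
mid=np.array([.524,.3092,.092]);k=keyR(np.radians(176.8),np.radians(50));b=mid-.09*k[:,0]
pts=[t,t-.019*Rt[:,0],t-.06*Rt[:,0],b,mid,b+.139*k[:,0]]
for n in ('scene','side','wrist'):
    im=cv2.imread('pics/w4.png') if n=='wrist' else cams.read_camera(n)
    uv=proj(n,pts,st); print(n,uv.tolist())
    x0,y0,w,h=dict(scene=(290,270,100,100),side=(100,190,100,100),wrist=(200,150,180,180))[n]
    s=360/w; c=cv2.resize(im[y0:y0+h,x0:x0+w],None,fx=s,fy=s)
    for (u,v),col in zip(uv,[(0,0,255),(0,255,0),(255,0,0),(255,0,255),(255,255,0),(0,255,255)]): cv2.circle(c,(int((u-x0+.5)*s),int((v-y0+.5)*s)),4,col,-1)
    cv2.imwrite(f'pics/o_{n}.png',c)
cv2.imwrite('pics/o.png',np.hstack([cv2.resize(cv2.imread(f'pics/o_{n}.png'),(260,260)) for n in('scene','side','wrist')]))
E
```

```text
scene [[340.84056495102095, 326.9523978822431], [345.9844604405365, 319.5660453315108], [357.2435861183767, 303.39855673477786], [330.11954023983094, 327.14661957846135], [345.6513213305665, 319.6594917581077], [352.8475165711624, 316.1905506706815]]
side [[149.56181793524132, 249.48596080620894], [152.290271051137, 248.7377693092296], [158.47494024328913, 247.04182046765345], [130.76504069150138, 212.19269501009524], [152.2599101745345, 248.49481408196397], [163.74146315447499, 267.8857065801376]]
wrist [[279.892556054792, 240.36292246041344], [279.8687180041732, 254.81921971404836], [279.7943303913581, 299.93068709198036], [278.311073405744, 386.0297997073645], [279.20021436509415, 255.17444270085988], [279.81237836478925, 165.08193500087782]]
```

View pics/o.png

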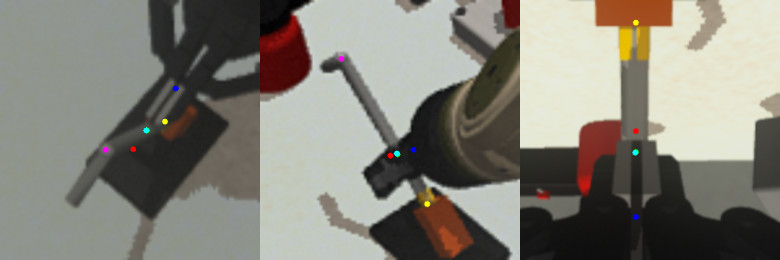

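```bash
python3 - <<'E'
from h import *
st=readout.get_state();Rt=rot(st['orientation'])
X,r=tri([('scene',(346.9,317)),('side',(143.5,261))]);print(X,r,Rt.T@(X-st['tcp_pos']))
a=cams.read_camera('scene');b=cams.read_camera('side')
def c(im,x,y,w,h,s): return cv2.resize(im[y:y+h,x:x+w],None,fx=s,fy=s,interpolation=cv2.INTER_LANCZOS4)
x=c(a,320,290,50,50,8);y=c(b,125,225,50,50,8)
z=np.hstack([x,y]);z=np.clip(z.astype(float)*1.8,0,255).astype(np.uint8);cv2.imwrite('pics/c7.png',z)
E
```

```text
[0.5182 0.3222 0.0811] [np.float64(0.01613887078825473), np.float64(0.01613887078825481)] [-0.0165  0.0124 -0.012 ]
```

View pics/c7.png

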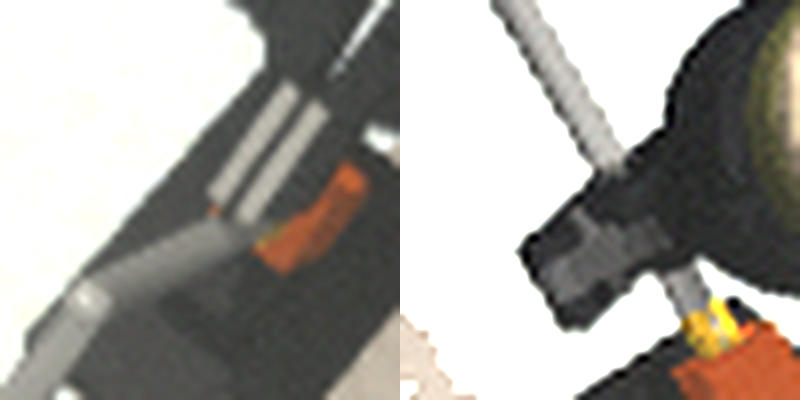

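```bash
python3 - <<'E'
from h import *
st=readout.get_state();Rt=rot(st['orientation']);t=st['tcp_pos']
for x in (0,-.013,-.02,-.03,-.04,-.05):
    L=np.array([[x,s*.0425,z] for s in(-1,1) for z in(-.011,.011)]); L2=np.array([[x,s*.001,z] for s in(-1,1) for z in(-.011,.011)])
    print(x,proj('wrist',t+L@Rt.T,st).round(0).tolist(),proj('wrist',t+L2@Rt.T,st).round(0).tolist())
    print('   scene',proj('scene',t+L2[:2]@Rt.T,st).round(1).tolist(),'side',proj('side',t+(L2[2:]+[0,0.01,0])@Rt.T,st).round(1).tolist())
E
```

```text
0 [[207.0, 223.0], [210.0, 257.0], [352.0, 223.0], [350.0, 257.0]] [[278.0, 223.0], [278.0, 257.0], [282.0, 223.0], [282.0, 257.0]]
   scene [[342.2, 325.7], [338.7, 327.6]] side [[147.9, 256.4], [142.7, 247.8]]
-0.013 [[202.0, 232.0], [205.0, 268.0], [358.0, 232.0], [355.0, 268.0]] [[278.0, 232.0], [278.0, 268.0], [282.0, 232.0], [282.0, 268.0]]
   scene [[345.7, 320.7], [342.2, 322.5]] side [[149.8, 256.0], [144.5, 247.3]]
-0.02 [[199.0, 237.0], [202.0, 274.0], [361.0, 237.0], [358.0, 274.0]] [[278.0, 237.0], [278.0, 274.0], [282.0, 237.0], [282.0, 274.0]]
   scene [[347.5, 318.0], [344.2, 319.7]] side [[150.8, 255.8], [145.5, 247.0]]
-0.03 [[194.0, 245.0], [197.0, 284.0], [366.0, 245.0], [362.0, 284.0]] [[278.0, 245.0], [278.0, 284.0], [282.0, 245.0], [282.0, 284.0]]
   scene [[350.2, 314.1], [346.9, 315.8]] side [[152.2, 255.4], [146.9, 246.6]]
-0.04 [[188.0, 254.0], [192.0, 295.0], [372.0, 254.0], [368.0, 295.0]] [[278.0, 254.0], [278.0, 295.0], [282.0, 254.0], [282.0, 295.0]]
   scene [[353.0, 310.2], [349.7, 311.8]] side [[153.7, 255.1], [148.3, 246.1]]
-0.05 [[182.0, 264.0], [186.0, 308.0], [378.0, 264.0], [373.0, 308.0]] [[278.0, 264.0], [278.0, 308.0], [282.0, 264.0], [282.0, 308.0]]
   scene [[355.7, 306.3], [352.5, 307.8]] side [[155.2, 254.7], [149.8, 245.7]]
```

>>> {"api": "drive_tool", "payload": {"moves": [[[0, 0, 0, 0, 0, 0, 0], [0, 0, 0, 0, 0, 0, 0], [0, 0, 0, 0, 0, 0, 0], [0, 0, 0, 0, 0, 0, 0], [0, 0, 0, 0, 0, 0, 0]]]}}

```text
clock: 7.3
tcp_pos: [0.5378, 0.3087, 0.0797]
orientation: [0.938, 0.006, 0.344, -0.027]
wrist_force: [-0.2, -0.1, 0.3]
finger_gap: 0.0852
```

>>> {"api": "drive_tool", "payload": {"moves": [[[0.01, 0, 0, 0, 0, 0, 0], [0.02, 0, 0, 0, 0, 0, 0], [0.03, 0, 0.001, 0, 0, 0, 0], [0.03, 0, 0.001, 0, 0, 0, 0], [0.03, 0, 0.001, 0, 0, 0, 0]]]}}

```text
clock: 7.92
tcp_pos: [0.5613, 0.307, 0.0607]
orientation: [0.938, 0.006, 0.345, -0.027]
wrist_force: [-0.8, -0.9, -0.2]
finger_gap: 0.0854
```

```bash
python3 - <<'E'
from h import *
st=readout.get_state()
w=cams.read_camera('wrist');cv2.imwrite('pics/w5.png',w)
a=cams.read_camera('scene');b=cams.read_camera('side')
def c(im,x,y,w,h,s): return cv2.resize(im[y:y+h,x:x+w],None,fx=s,fy=s,interpolation=cv2.INTER_LANCZOS4)
z=np.hstack([c(a,310,280,70,60,5),c(b,115,220,70,60,5)]);z=np.clip(z.astype(float)*1.8,0,255).astype(np.uint8);
cv2.imwrite('pics/c8.png',np.vstack([z,cv2.resize(w[130:400,100:460],(700,300))]))
mid=np.array([.524,.3092,.092]); Rt=toolR(keyR(np.radians(176.8),np.radians(50)),True)
rel(mid+.049*Rt[:,0],Rt,st)
print(st['wrist_force'],st['joint_pos'])
E
```

```text
rel [0.0002, 0.0001, 0.0] [0.0061, -0.0057, 0.0041] |d| 0.0 deg 0.5
[-0.7846 -0.8557 -0.2308] [ 0.6218  0.2703 -0.9066 -0.3465 -0.5021  0.4751]
```

View pics/c8.png

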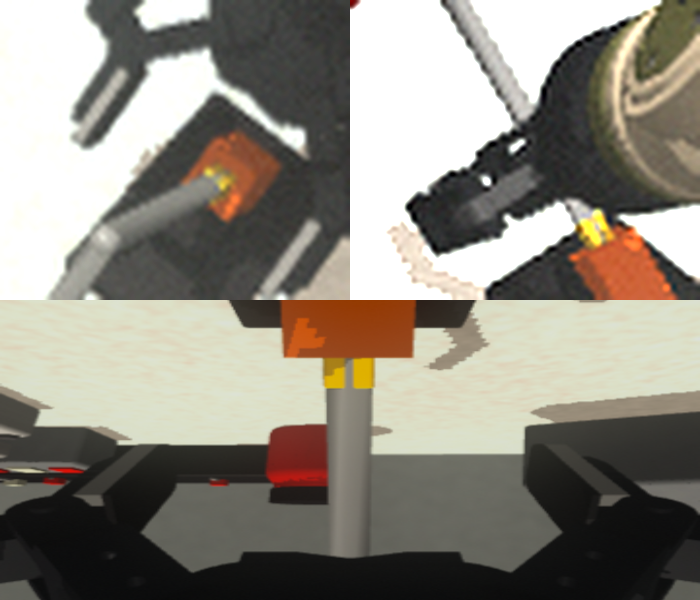

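>>> {"api": "drive_tool", "payload": {"moves": [[[0, 0, 0, 0, 0, 0, 150], [0, 0, 0, 0, 0, 0, 200], [0, 0, 0, 0, 0, 0, 255], [0, 0, 0, 0, 0, 0, 255], [0, 0, 0, 0, 0, 0, 255]]], "squeeze": 80}}

```text
clock: 8.7
tcp_pos: [0.5612, 0.3074, 0.0613]
orientation: [0.938, 0.006, 0.344, -0.027]
wrist_force: [-2.6, -1.2, 1.7]
finger_gap: 0.0085
```

>>> {"api": "drive_tool", "payload": {"moves": [[[0, 0, 0, 0, 0, 0, 255], [0, 0, 0, 0, 0, 0, 255], [0, 0, 0, 0, 0, 0, 255], [0, 0, 0, 0, 0, 0, 255], [0, 0, 0, 0, 0, 0, 255]]]}}

```text
clock: 9.32
tcp_pos: [0.5612, 0.3074, 0.0613]
orientation: [0.938, 0.006, 0.344, -0.027]
wrist_force: [-1.2, 0.3, 1.3]
finger_gap: 0.0087
```

```bash
python3 - <<'E'
from h import *
st=readout.get_state()
print(st['ft_torque'],st['wrist_force'])
w=cams.read_camera('wrist');cv2.imwrite('pics/w6.png',w)
a=cams.read_camera('scene')
def c(im,x,y,w,h,s): return cv2.resize(im[y:y+h,x:x+w],None,fx=s,fy=s,interpolation=cv2.INTER_LANCZOS4)
z=c(a,310,280,60,60,5);z=np.clip(z.astype(float)*1.8,0,255).astype(np.uint8);
cv2.imwrite('pics/c9.png',np.hstack([z,cv2.resize(w[130:400,160:400],(400,300))]))
E
```

```text
[-0.0667  0.641   0.0626] [-1.2056  0.3146  1.2867]
```

View pics/c9.png

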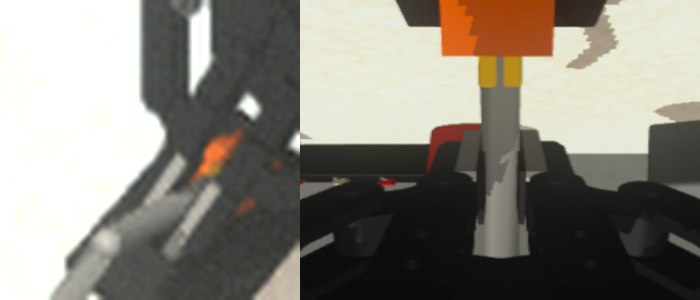

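>>> {"api": "drive_tool", "payload": {"moves": [[[0, 0, 0.01, 0, 0, 0, 255], [0, 0, 0.022, 0, 0, 0, 255], [0, 0, 0.036, 0, 0, 0, 255], [0, 0, 0.05, 0, 0, 0, 255], [0, 0, 0.07, 0, 0, 0, 255]]]}}

```text
clock: 10.05
tcp_pos: [0.6071, 0.3051, 0.1156]
orientation: [0.938, 0.006, 0.344, -0.027]
wrist_force: [-0.2, 0.5, -1.5]
finger_gap: 0.0083
```

```bash
python3 - <<'E'
from h import *
st=readout.get_state();w=cams.read_camera('wrist');cv2.imwrite('pics/w7.png',w)
print(st['joint_pos'],st['ft_torque'],st['wrist_force'])
rows([.50,.17,.22],toolR(keyR(np.radians(190),np.radians(0)),True),g=255)
E
```

```text
[ 0.5623  0.2054 -0.7862 -0.185  -0.4614  0.4256] [ 0.0996  0.9325 -0.0036] [-0.1953  0.454  -1.5014]
step mm 40.36595527258546 deg 10.328682455892366
[[-0.0285, -0.0285, 0.0021, -0.043, 0.174, 0.021, 255], [-0.0571, -0.0569, 0.0042, -0.086, 0.348, 0.042, 255], [-0.0856, -0.0854, 0.0064, -0.128, 0.522, 0.062, 255], [-0.1142, -0.1139, 0.0085, -0.171, 0.695, 0.083, 255], [-0.1427, -0.1423, 0.0106, -0.214, 0.869, 0.104, 255]]
```

View pics/w7.png

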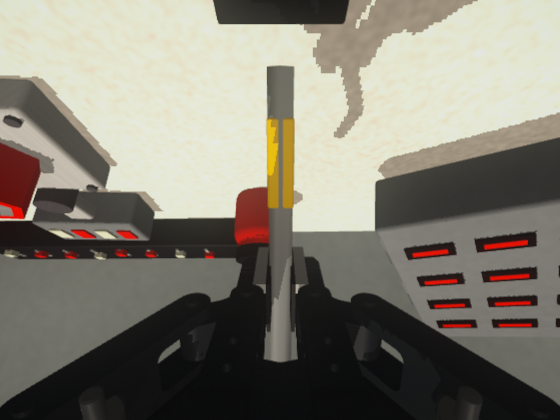

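>>> {"api": "drive_tool", "payload": {"moves": [[[-0.028, -0.028, 0.01, -0.043, 0.174, 0.021, 255], [-0.057, -0.057, 0.01, -0.086, 0.348, 0.042, 255], [-0.086, -0.085, 0.01, -0.128, 0.522, 0.062, 255], [-0.114, -0.114, 0.01, -0.171, 0.695, 0.083, 255], [-0.143, -0.142, 0.01, -0.214, 0.869, 0.104, 255]]]}}

```text
clock: 10.72
tcp_pos: [0.4991, 0.1694, 0.223]
orientation: [0.739, -0.055, 0.669, 0.052]
wrist_force: [1.6, -0.2, -2.7]
finger_gap: 0.0087
```

```bash
python3 - <<'E'
from h import *
st=readout.get_state();w=cams.read_camera('wrist');cv2.imwrite('pics/w8.png',w);np.save('w8.npy',st,allow_pickle=True)
a=cams.read_camera('scene');cv2.imwrite('pics/s8.png',a);b=cams.read_camera('side');cv2.imwrite('pics/d8.png',b)
print(st['joint_pos'],rot(st['orientation']))
Rt=rot(st['orientation']);t=st['tcp_pos']
L=np.array([[-.049,0,0],[-.049,0,-.09],[-.049,0,.09],[-.004,0,.09]])
for n in('scene','side','wrist'): print(n,proj(n,t+L@Rt.T,st).round(1).tolist())
cv2.imwrite('pics/v8.png',np.hstack([a[100:400,150:410],b[60:360,60:320],w[60:360,150:410]]))
E
```

```text
[ 0.1833  0.1298 -0.1485  1.1951 -0.0136  0.0311] [[ 0.0981 -0.1505  0.9837]
 [ 0.0044  0.9885  0.1508]
 [-0.9952 -0.0105  0.0977]]
scene [[302.5, 221.8], [325.1, 192.8], [276.2, 255.5], [275.4, 270.4]]
side [[200.3, 155.8], [235.9, 172.5], [167.0, 140.1], [169.0, 157.0]]
wrist [[279.7, 287.5], [279.8, 68.9], [279.6, 435.4], [279.7, 367.8]]
```

View pics/v8.png

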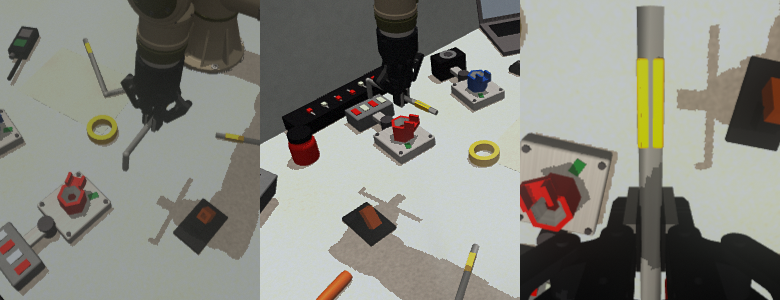

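```bash
python3 - <<'E'
from h import *
rows([.57,.17,.20],toolR(keyR(np.radians(195),np.radians(0)),True),g=255)
E
```

```text
step mm 14.16742315254098 deg 1.7713086087420753
[[0.0057, -0.0017, 0.0129, -0.023, 0.02, 0.004, 255], [0.0114, -0.0035, 0.0257, -0.046, 0.041, 0.007, 255], [0.0171, -0.0052, 0.0386, -0.069, 0.061, 0.011, 255], [0.0228, -0.0069, 0.0514, -0.092, 0.082, 0.014, 255], [0.0285, -0.0086, 0.0643, -0.115, 0.102, 0.018, 255]]
```

>>> {"api": "drive_tool", "payload": {"moves": [[[0.006, -0.002, 0.015, -0.023, 0.02, 0.004, 255], [0.014, -0.004, 0.032, -0.057, 0.05, 0.009, 255], [0.022, -0.007, 0.05, -0.09, 0.08, 0.014, 255], [0.0285, -0.0086, 0.0643, -0.115, 0.102, 0.018, 255], [0.0285, -0.0086, 0.0643, -0.115, 0.102, 0.018, 255]]]}}

```text
clock: 11.5
tcp_pos: [0.571, 0.1707, 0.1977]
orientation: [0.701, -0.093, 0.701, 0.092]
wrist_force: [-0.3, -0.1, -1.2]
finger_gap: 0.0082
```

```bash
python3 - <<'E'
from h import *
st=readout.get_state();w=cams.read_camera('wrist');cv2.imwrite('pics/w9.png',w);np.save('w9.npy',st,allow_pickle=True)
print(rot(st['orientation']),st['joint_pos'])
m=np.array([.641,.066,.075]); print(proj('wrist',m,st))
u,v=proj('wrist',m,st)[0].astype(int); x0=max(0,u-70);y0=max(0,v-70); print(x0,y0)
cv2.imwrite('pics/c10.png',cv2.resize(w[y0:y0+150,x0:x0+150],None,fx=4,fy=4,interpolation=cv2.INTER_CUBIC))
E
```

```text
[[ 0.0005 -0.2591  0.9658]
 [-0.0003  0.9658  0.2591]
 [-1.     -0.0004  0.0004]] [ 0.1561  0.3559  0.0903  1.3047 -0.0003 -0.106 ]
[[162.0148 228.3586]]
92 158
```

View pics/c10.png

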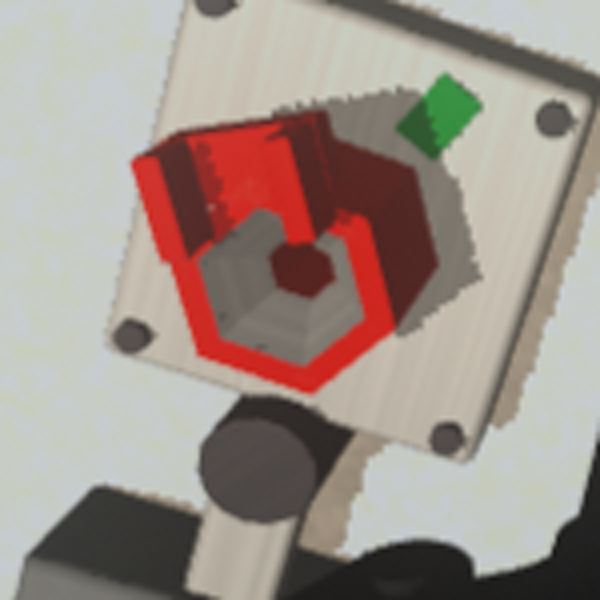

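View pics/w9.png

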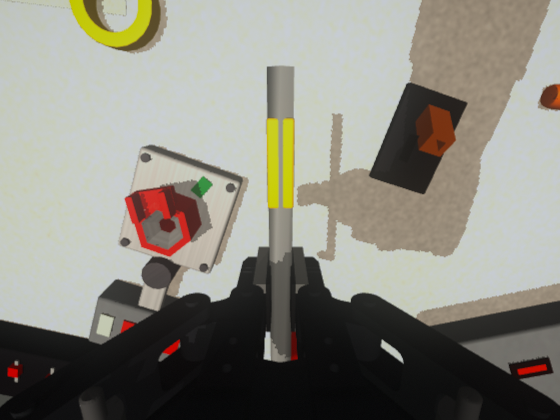

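```bash
python3 - <<'E'
from h import *
from scipy.optimize import least_squares
st=np.load('w9.npy',allow_pickle=True).item()
f=lambda c,z: onz('wrist',(92+(c[0]+.0)/4-.375,158+c[1]/4-.375),z,st)
C=np.array([f(c,.075) for c in [(312,392),(198,355),(393,330),(365,214)]]);print(C)
def res(p):
    th=p[2]+np.arange(6)*np.pi/3; H=np.c_[p[0]+p[3]*np.cos(th),p[1]+p[3]*np.sin(th)]
    return np.ravel([ (H-c[:2])[np.argmin(np.linalg.norm(H-c[:2],axis=1))] for c in C])
for a in (0,.3,.6,.9):
    s=least_squares(res,[.641,.066,a,.028]);print(s.x,np.degrees(s.x[2])%60,s.cost**.5)
print('cheek outer tips z.092',f((132,160),.092),f((325,112),.092),f((182,130),.092),f((280,125),.092))
print('cheek back', f((190,258),.092),f((318,240),.092))
print('green',[f(c,.03) for c in((447,73),(483,105),(437,160),(397,125))])
print('bolts',[f(c,.03) for c in((215,-2),(553,119),(132,337),(447,438))])
E
```

```text
[[0.6693 0.0782 0.075 ]
 [0.6665 0.0482 0.075 ]
 [0.6464 0.0955 0.075 ]
 [0.6173 0.0832 0.075 ]]
[0.6422 0.0658 0.4173 0.03  ] 23.90751474107777 0.0009608771682572568
[0.6422 0.0658 0.4173 0.03  ] 23.90751481506511 0.0009608771682572595
[0.6422 0.0658 0.4173 0.03  ] 23.907513902461126 0.0009608771682578849
[0.6422 0.0658 0.4173 0.03  ] 23.907512026696367 0.0009608771682604386
cheek outer tips z.092 [0.6113 0.033  0.092 ] [0.5884 0.0742 0.092 ] [0.6011 0.0432 0.092 ] [0.5941 0.0647 0.092 ]
cheek back [0.632 0.049 0.092] [0.6196 0.0776 0.092 ]
green [array([0.5892, 0.0877, 0.03  ]), array([0.5955, 0.0992, 0.03  ]), array([0.6146, 0.0897, 0.03  ]), array([0.6075, 0.077 , 0.03  ])]
bolts [array([0.5851, 0.0229, 0.03  ]), array([0.5944, 0.1189, 0.03  ]), array([0.6918, 0.0128, 0.03  ]), array([0.7004, 0.1091, 0.03  ])]
```

```bash
cat >> h.py <<'E'
def capwire(c,th):
    n=np.array([np.cos(th),np.sin(th),0]);p=np.array([-n[1],n[0],0]);z=np.array([0,0,1.]);o=np.array([c[0],c[1],.075])
    segs=[]
    for s in(1,-1):
        for w in(.012,):
            for h in (0,.017):
                segs.append((o+n*.016+p*s*w+z*h,o+n*.042+p*s*w+z*h))
            segs.append((o+n*.042+p*s*w,o+n*.042+p*s*w+z*.017))
    return segs
def drawcap(im,cam,c,th,x0,y0,s,st=None):
    for a,b in capwire(c,th):
        q=[tuple(int(round((v-o+.5)*s)) for v,o in zip(uv,(x0,y0))) for uv in proj(cam,[a,b],st)]
        cv2.line(im,q[0],q[1],(255,255,0),1)
E
python3 - <<'E'
from h import *
st=np.load('w9.npy',allow_pickle=True).item();w=cv2.imread('pics/w9.png')
o=[]
for th in (194,199,204):
    c=cv2.resize(w[190:260,110:210],None,fx=2.6,fy=2.6*2/2,interpolation=cv2.INTER_CUBIC)
    c=cv2.resize(w[180:260,110:210],None,fx=2.6,fy=2.6,interpolation=cv2.INTER_CUBIC)
    drawcap(c,'wrist',(.6424,.0658),np.radians(th),110,180,2.6,st);o.append(c)
cv2.imwrite('pics/c11.png',np.hstack(o))
E
```

```text
(no output)
```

View pics/c11.png

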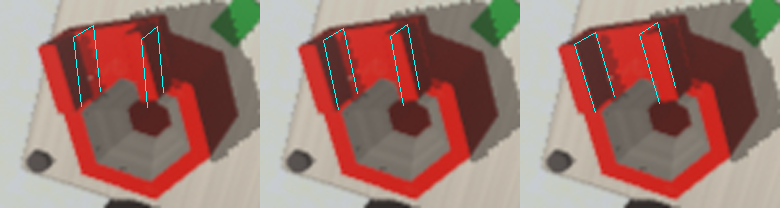

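```bash
cat >> h.py <<'E'
CAP=np.array([.6424,.0658])
def tcp_for(yaw_deg,bz,off=.049,along=.09,dxy=(0,0),c=CAP):
    y=np.radians(yaw_deg); p=c+along*np.array([np.cos(y),np.sin(y)])+np.array(dxy)
    return np.array([p[0],p[1],bz-off]),toolR(keyR(y,0),True)
E
python3 - <<'E'
from h import *
p,Rt=tcp_for(203.5,.155); print(p); rows(p,Rt,g=255)
E
```

```text
[0.5599 0.0299 0.106 ]
step mm 33.742729155259134 deg 1.6963031733532479
[[0.0185, -0.0267, -0.0093, -0.03, 0.0, 0.0, 255], [0.037, -0.0533, -0.0185, -0.059, 0.0, 0.0, 255], [0.0555, -0.08, -0.0278, -0.089, 0.0, 0.0, 255], [0.0739, -0.1067, -0.0371, -0.118, 0.0, 0.0, 255], [0.0924, -0.1333, -0.0464, -0.148, 0.0, 0.0, 255]]
```

>>> {"api": "drive_tool", "payload": {"moves": [[[0.01, -0.035, -0.012, -0.03, 0, 0, 255], [0.025, -0.075, -0.026, -0.065, 0, 0, 255], [0.05, -0.115, -0.04, -0.11, 0, 0, 255], [0.08, -0.133, -0.046, -0.148, 0, 0, 255], [0.092, -0.133, -0.046, -0.148, 0, 0, 255]]]}}

```text
clock: 12.18
tcp_pos: [0.5584, 0.0297, 0.105]
orientation: [0.692, -0.143, 0.693, 0.143]
wrist_force: [-0.8, 0.1, -1.2]
finger_gap: 0.0083
```

```bash
cat > look.py <<'E'
import sys
from h import *
tag=sys.argv[1]; th=float(sys.argv[2]) if len(sys.argv)>2 else 203.5
st=readout.get_state();np.save(f'{tag}.npy',st,allow_pickle=True)
Rt=rot(st['orientation']);t=st['tcp_pos']
L=np.array([[-.049,0,-.09],[-.049,0,.09],[-.004,0,.09]])
o=[]
for n,(x0,y0,w,h) in dict(scene=(170,230,100,110),side=(160,130,100,110),wrist=(180,60,200,220)).items():
    im=cams.read_camera(n);cv2.imwrite(f'pics/{tag}_{n}.png',im)
    s=260/w; c=cv2.resize(im[y0:y0+h,x0:x0+w],None,fx=s,fy=s,interpolation=cv2.INTER_CUBIC)
    uv=proj(n,t+L@Rt.T,st)
    for (u,v),col in zip(uv,[(0,255,255),(255,0,255),(255,255,0)]): cv2.circle(c,(int((u-x0+.5)*s),int((v-y0+.5)*s)),2,col,-1)
    if n!='wrist': drawcap(c,n,CAP,np.radians(th),x0,y0,s)
    o.append(c)
cv2.imwrite(f'pics/{tag}.png',np.hstack(o))
y=np.degrees(np.arctan2(-Rt[1,2],-Rt[0,2]))%360
print('clock',st['clock'],'tcp',t,'keyyaw',y,'bend est',t+Rt@L[1],'tilt',Rt[2],'F',st['wrist_force'],'M',st['ft_torque'],'j',st['joint_pos'],st['finger_gap'])
E
python3 look.py a1
```

```text
clock 12.175 tcp [0.5584 0.0297 0.105 ] keyyaw 203.36214720100523 bend est [0.6411 0.0654 0.154 ] tilt [-1.      0.     -0.0008] F [-0.7711  0.0816 -1.2255] M [ 0.0586  0.0307 -0.0331] j [-0.0902  0.332  -0.1763  1.0632 -0.0004 -0.498 ] 0.0082829038542903
```

View pics/a1.png

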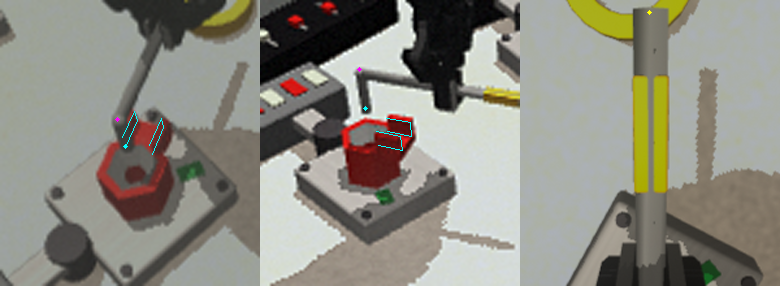

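```bash
python3 - <<'E'
from h import *
a=cv2.imread('pics/scene0.png');b=cv2.imread('pics/side0.png');o=[]
for im,n,x0,y0 in((a,'scene',190,260),(b,'side',175,155)):
    c=cv2.resize(im[y0:y0+60,x0:x0+60],None,fx=6,fy=6,interpolation=cv2.INTER_CUBIC)
    drawcap(c,n,CAP,np.radians(203.5),x0,y0,6)
    H=np.array([[CAP[0]+.03*np.cos(t),CAP[1]+.03*np.sin(t),.075] for t in np.radians(23.9+60*np.arange(6))])
    q=((proj(n,H)-[x0,y0]+.5)*6).round().astype(int);cv2.polylines(c,[q.reshape(-1,1,2)],True,(255,0,255),1)
    o.append(c)
cv2.imwrite('pics/c12.png',np.hstack(o))
E
```

```text
(no output)
```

View pics/c12.png

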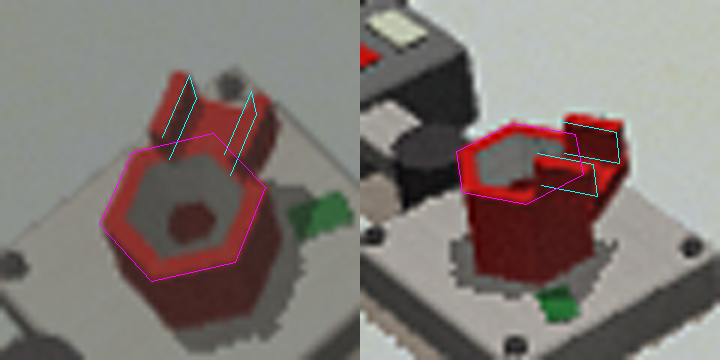

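>>> {"api": "drive_tool", "payload": {"moves": [[[0.005, 0, 0.001, 0, 0, 0, 255], [0.017, 0, 0.001, 0, 0, 0, 255], [0.03, 0, 0.001, 0, 0, 0, 255], [0.043, 0, 0.001, 0, 0, 0, 255], [0.054, 0, 0.001, 0, 0, 0, 255]]]}}

```text
clock: 12.95
tcp_pos: [0.5602, 0.0317, 0.0512]
orientation: [0.692, -0.144, 0.693, 0.144]
wrist_force: [-0.6, -0.1, -2.0]
finger_gap: 0.0082
```

```bash
python3 look.py a2
```

```text
clock 12.95 tcp [0.5602 0.0317 0.0512] keyyaw 203.5169756113573 bend est [0.6427 0.0676 0.1002] tilt [-1.      0.0005 -0.0006] F [-0.6105 -0.0884 -1.9812] M [0.0208 0.0076 0.0464] j [-0.0865  0.3791 -0.2502  0.9423  0.0001 -0.497 ] 0.008188172663971623
```

View pics/a2.png

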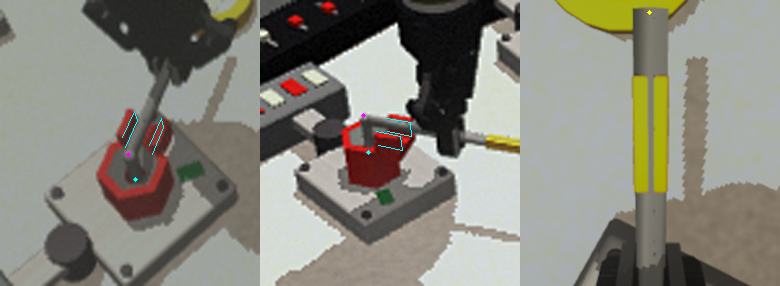

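>>> {"api": "drive_tool", "payload": {"moves": [[[0.005, -0.001, -0.0005, 0, 0, 0, 255], [0.01, -0.0015, -0.0005, 0, 0, 0, 255], [0.015, -0.0015, -0.0005, 0, 0, 0, 255], [0.0195, -0.0015, -0.0005, 0, 0, 0, 255], [0.0195, -0.0015, -0.0005, 0, 0, 0, 255]]]}}

```text
clock: 13.72
tcp_pos: [0.56, 0.0299, 0.0326]
orientation: [0.692, -0.144, 0.693, 0.144]
wrist_force: [-2.9, -1.0, 5.0]
finger_gap: 0.0084
```

```bash
python3 look.py a3
```

```text
clock 13.725 tcp [0.56   0.0299 0.0326] keyyaw 203.50676897692534 bend est [0.6426 0.0658 0.0816] tilt [-1.      0.0004 -0.0011] F [-2.8679 -0.9896  5.0223] M [-0.0218  0.3668  0.042 ] j [-0.0896  0.3968 -0.2744  0.9007 -0.0001 -0.4999] 0.008367629305054945
```

View pics/a3.png

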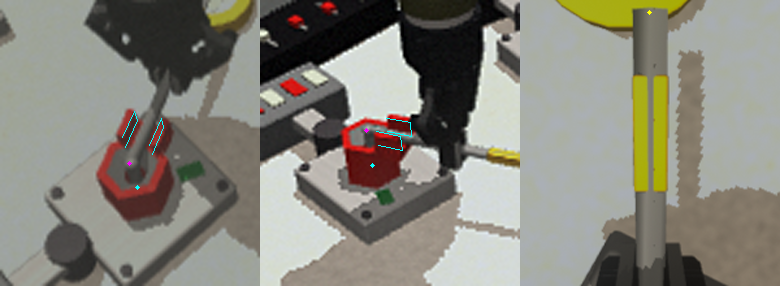

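```bash
cat > arc.py <<'E'
import sys
from h import *
y1,y2,bz=map(float,sys.argv[1:4])
st=readout.get_state();R0=rot(st['orientation'])
out=[]
for i in range(1,6):
    p,Rt=tcp_for(y1+(y2-y1)*i/5,bz)
    d=R0.T@(p-st['tcp_pos']);rv=R.from_matrix(R0.T@Rt).as_rotvec()
    out.append([round(float(v),4) for v in d]+[round(float(v),3) for v in rv]+[255])
print(out)
E
python3 arc.py 203.5 185 .0812
```

```text
[[0.0005, 0.0058, 0.0, 0.065, -0.001, -0.0, 255], [0.0005, 0.0116, 0.0006, 0.129, -0.001, -0.0, 255], [0.0005, 0.0173, 0.0015, 0.194, -0.001, -0.0, 255], [0.0005, 0.023, 0.0028, 0.258, -0.001, -0.0, 255], [0.0005, 0.0286, 0.0045, 0.323, -0.001, -0.0, 255]]
```

>>> {"api": "drive_tool", "payload": {"moves": [[[0, 0.006, 0, 0.065, 0, 0, 255], [0, 0.0116, 0.0006, 0.129, 0, 0, 255], [0, 0.0173, 0.0015, 0.194, 0, 0, 255], [0, 0.023, 0.0028, 0.258, 0, 0, 255], [0, 0.0286, 0.0045, 0.323, 0, 0, 255]]], "squeeze": 100}}

```text
clock: 14.5
tcp_pos: [0.5539, 0.0558, 0.0331]
orientation: [0.707, -0.031, 0.706, 0.028]
wrist_force: [-0.2, -9.2, 0.7]
finger_gap: 0.008
```

```bash
python3 look.py a4 194; python3 arc.py 185 160 .0814
```

```text
clock 14.5 tcp [0.5539 0.0558 0.0331] keyyaw 184.78186957422938 bend est [0.6435 0.0635 0.0821] tilt [-1.     -0.0046  0.0006] F [-0.1555 -9.1784  0.7373] M [-1.4082 -0.2185 -0.0201] j [-0.0411  0.388  -0.287   0.8947 -0.0045 -0.1246] 0.007952096746387846
[[0.0007, 0.0097, -0.0006, 0.086, 0.001, 0.004, 255], [0.0006, 0.0175, 0.0004, 0.173, 0.001, 0.004, 255], [0.0006, 0.0251, 0.0021, 0.26, 0.001, 0.004, 255], [0.0006, 0.0326, 0.0044, 0.347, 0.001, 0.004, 255], [0.0006, 0.0399, 0.0074, 0.435, 0.001, 0.004, 255]]
```

View pics/a4.png

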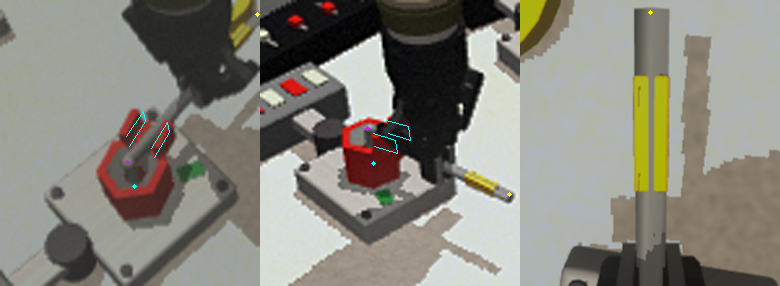

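>>> {"api": "drive_tool", "payload": {"moves": [[[0.0005, 0.0097, -0.0006, 0.086, 0, 0.004, 255], [0.0005, 0.0175, 0.0004, 0.173, 0, 0.004, 255], [0.0005, 0.0251, 0.0021, 0.26, 0, 0.004, 255], [0.0005, 0.0326, 0.0044, 0.347, 0, 0.004, 255], [0.0005, 0.04, 0.0074, 0.435, 0, 0.004, 255]]]}}

```text
clock: 15.28
tcp_pos: [0.5579, 0.0945, 0.0329]
orientation: [0.697, 0.123, 0.695, -0.126]
wrist_force: [-2.5, -9.1, 3.9]
finger_gap: 0.008
```

```bash
python3 look.py a5 169; python3 arc.py 160 145 .0814
```

```text
clock 15.275 tcp [0.5579 0.0945 0.0329] keyyaw 159.71833902499856 bend est [0.6422 0.0635 0.0821] tilt [-1.     -0.0036  0.003 ] F [-2.4716 -9.0968  3.8618] M [-1.5426  0.2321  0.0102] j [ 0.0284  0.4034 -0.2636  0.9024 -0.0044  0.3824] 0.00795434969051128
[[0.0005, 0.006, -0.0006, 0.051, 0.003, 0.002, 255], [0.0004, 0.0107, -0.0003, 0.103, 0.003, 0.002, 255], [0.0004, 0.0154, 0.0004, 0.155, 0.003, 0.002, 255], [0.0004, 0.02, 0.0012, 0.208, 0.003, 0.002, 255], [0.0004, 0.0246, 0.0023, 0.26, 0.003, 0.002, 255]]
```

View pics/a5.png

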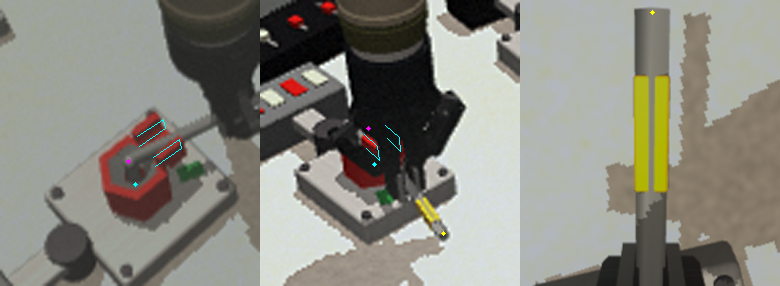

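```bash
cat > notch.py <<'E'
import sys
from h import *
im=cv2.imread(sys.argv[1]);n=sys.argv[2];ths=[float(x) for x in sys.argv[3:]]
x0,y0=(198,265) if n=='scene' else (180,160)
st=None
o=[]
for th in [None]+ths:
    c=cv2.resize(im[y0:y0+50,x0:x0+52],None,fx=5,fy=5,interpolation=cv2.INTER_CUBIC);c=np.clip(c*1.5,0,255).astype(np.uint8)
    if th: drawcap(c,n,CAP,np.radians(th),x0,y0,5,st)
    o.append(c)
cv2.imwrite('pics/notch.png',np.hstack(o)[:, :])
E
python3 notch.py pics/a5_scene.png scene 165 172
```

```text
(no output)
```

View pics/notch.png

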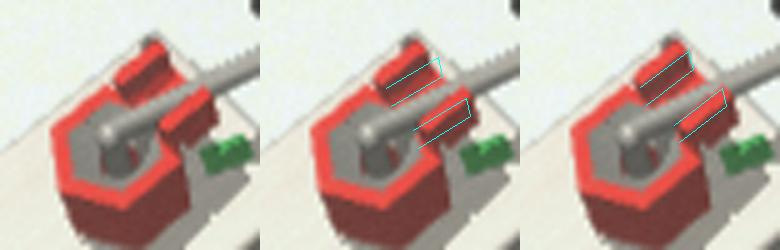

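```bash
python3 arc.py 160 142 .0814
```

```text
[[0.0005, 0.007, -0.0006, 0.061, 0.003, 0.002, 255], [0.0004, 0.0126, -0.0, 0.124, 0.003, 0.002, 255], [0.0004, 0.0182, 0.0008, 0.187, 0.003, 0.002, 255], [0.0004, 0.0237, 0.0021, 0.25, 0.003, 0.002, 255], [0.0004, 0.0291, 0.0036, 0.312, 0.003, 0.002, 255]]
```

>>> {"api": "drive_tool", "payload": {"moves": [[[0.0005, 0.007, -0.0006, 0.061, 0.003, 0.002, 255], [0.0005, 0.0126, 0, 0.124, 0.003, 0.002, 255], [0.0005, 0.0182, 0.0008, 0.187, 0.003, 0.002, 255], [0.0005, 0.0237, 0.002, 0.25, 0.003, 0.002, 255], [0.0005, 0.029, 0.0036, 0.312, 0.003, 0.002, 255]]]}}

```text
clock: 16.05
tcp_pos: [0.5706, 0.1194, 0.0327]
orientation: [0.668, 0.23, 0.668, -0.232]
wrist_force: [-5.6, -7.2, 6.4]
finger_gap: 0.0081
```

```bash
python3 look.py a6 154; python3 arc.py 142 136 .0814;python3 notch.py pics/a6_scene.png scene 150 156
```

```text
clock 16.05 tcp [0.5706 0.1194 0.0327] keyyaw 141.83541426578478 bend est [0.6415 0.064  0.0818] tilt [-1.     -0.0034  0.0014] F [-5.6168 -7.1986  6.3501] M [-1.1678  0.7861  0.0242] j [ 0.0706  0.4347 -0.2142  0.9232 -0.0034  0.7367] 0.008136614882629246
[[0.0004, 0.0034, -0.0004, 0.02, 0.001, 0.003, 255], [0.0004, 0.0052, -0.0003, 0.041, 0.001, 0.003, 255], [0.0003, 0.0071, -0.0002, 0.062, 0.001, 0.003, 255], [0.0003, 0.009, -0.0001, 0.083, 0.001, 0.002, 255], [0.0003, 0.0109, 0.0001, 0.104, 0.001, 0.002, 255]]
```

View pics/notch.png

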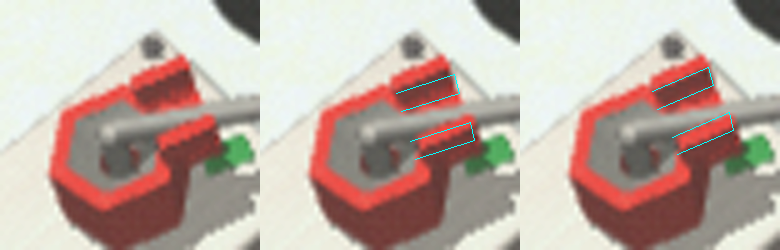

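View pics/a6.png

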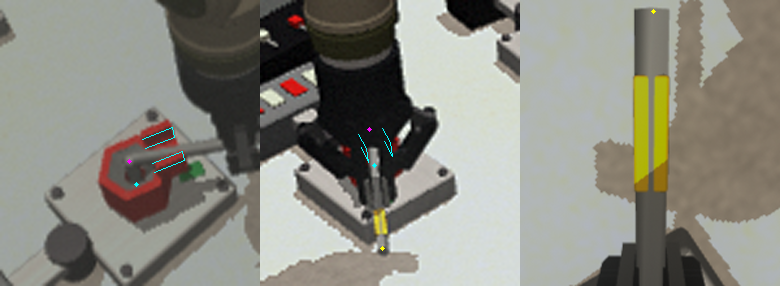

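```bash
python3 - <<'E'
from h import *
from scipy.optimize import least_squares
im=cv2.imread('pics/a6_scene.png');x0,y0=198,265
hsv=cv2.cvtColor(im,cv2.COLOR_BGR2HSV)
c=cv2.resize(im[y0:y0+50,x0:x0+52],None,fx=12,fy=12,interpolation=cv2.INTER_CUBIC);c=np.clip(c*1.5,0,255).astype(np.uint8)
cv2.imwrite('pics/n6.png',c)
E
```

```text
(no output)
```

View pics/n6.png

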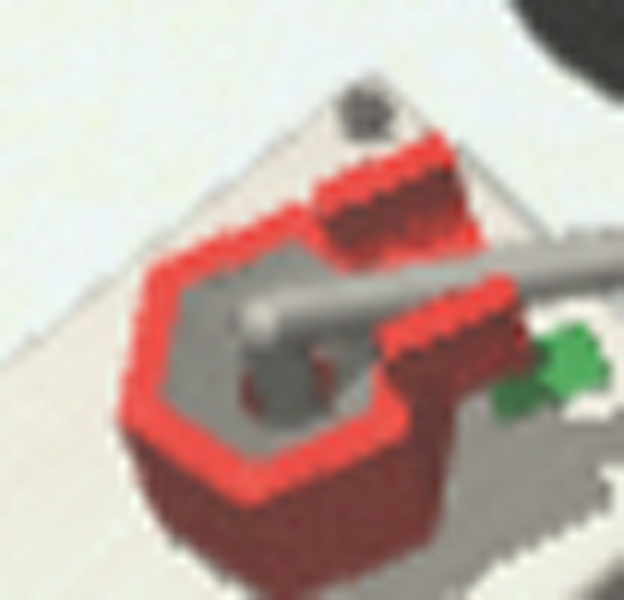

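```bash
python3 - <<'E'
from h import *
from scipy.optimize import least_squares
f=lambda c,z: onz('scene',(198+c[0]/12-.5,265+c[1]/12-.5),z)
C=[f(c,.075) for c in[(148,268),(122,415),(250,505),(408,430)]]
def res(p):
    th=p[2]+np.arange(6)*np.pi/3; H=np.c_[p[0]+.03*np.cos(th),p[1]+.03*np.sin(th)]
    return np.ravel([ (H-c[:2])[np.argmin(np.linalg.norm(H-c[:2],axis=1))] for c in C])
for a in (0,.3,.6,.9):
    s=least_squares(res,[.641,.066,a]);print(s.x,np.degrees(s.x[2])%60+120,s.cost**.5)
def d(a,b,z):
    v=f(b,z)-f(a,z);return np.degrees(np.arctan2(v[1],v[0]))%360
print(d((318,190),(440,135),.092),d((385,330),(510,280),.092),d((320,210),(452,165),.092),d((395,352),(520,305),.092))
# hex edge (148,268)-(300,205) and (250,505)-(408,430): dir+/-30
print(d((148,268),(300,205),.075),d((250,505),(408,430),.075),d((148,268),(122,415),.075),d((122,415),(250,505),.075))
E
```

```text
[ 0.6409  0.0662 -0.4006] 157.04655170325398 0.0006763502586848955
[0.6409 0.0662 0.6466] 157.04643432056253 0.0006763502578994081
[0.6409 0.0662 0.6466] 157.04648060935864 0.0006763502571353203
[0.6409 0.0662 0.6466] 157.0465069581096 0.0006763502573248763
157.5747282860446 154.20393514421173 151.2018820847466 152.7727901948128
155.51527174820922 157.91341637576392 37.57435821615196 95.18461547570729
```

>>> {"api": "drive_tool", "payload": {"moves": [[[0.0003, 0.003, -0.0004, 0.02, 0.001, 0.003, 255], [0.0003, 0.005, -0.0003, 0.041, 0.001, 0.003, 255], [0.0003, 0.007, -0.0002, 0.06, 0.001, 0.003, 255], [0.0003, 0.0088, -0.0001, 0.08, 0.001, 0.002, 255], [0.0003, 0.0095, 0, 0.09, 0.001, 0.002, 255]]]}}

```text
clock: 16.82
tcp_pos: [0.5758, 0.1258, 0.0327]
orientation: [0.657, 0.259, 0.657, -0.262]
wrist_force: [-5.0, -5.3, 5.9]
finger_gap: 0.0079
```

```bash
python3 look.py a7 150;python3 - <<'E'
from h import *
im=cv2.imread('pics/a7_scene.png');x0,y0=198,265
c=cv2.resize(im[y0:y0+50,x0:x0+52],None,fx=12,fy=12,interpolation=cv2.INTER_CUBIC);c=np.clip(c*1.5,0,255).astype(np.uint8)
cv2.imwrite('pics/n7.png',c)
E
```

```text
clock 16.825 tcp [0.5758 0.1258 0.0327] keyyaw 136.71996512378178 bend est [0.6414 0.0643 0.0819] tilt [-1.     -0.0037  0.0013] F [-5.0284 -5.3191  5.9365] M [-0.9852  0.6853 -0.037 ] j [ 0.0809  0.4459 -0.196   0.9307 -0.0034  0.8363] 0.007875499778426855
```

View pics/n7.png

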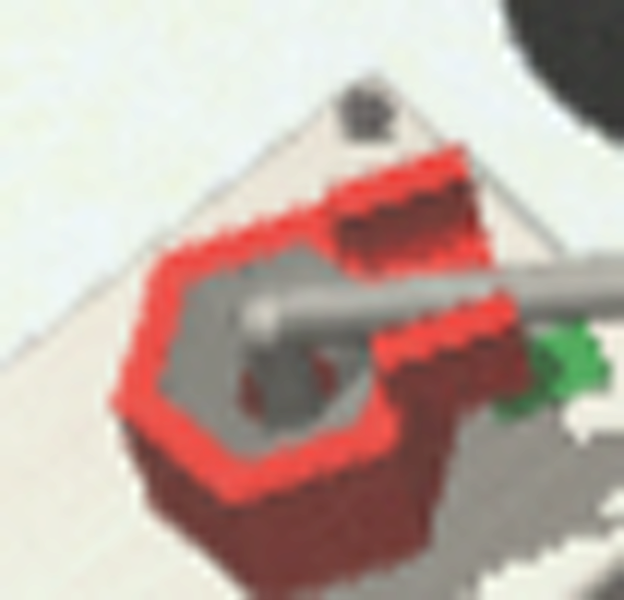

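```bash
cat > hexfit.py <<'E'
from h import *
import sys,json
from scipy.optimize import least_squares
P=json.loads(sys.argv[1]); ch=json.loads(sys.argv[2]) if len(sys.argv)>2 else []
f=lambda c,z: onz('scene',(198+c[0]/12-.5,265+c[1]/12-.5),z)
C=[f(c,.075) for c in P]
def res(p):
    th=p[2]+np.arange(6)*np.pi/3; H=np.c_[p[0]+.03*np.cos(th),p[1]+.03*np.sin(th)]
    return np.ravel([ (H-c[:2])[np.argmin(np.linalg.norm(H-c[:2],axis=1))] for c in C])
b=min((least_squares(res,[.641,.066,a]) for a in(0,.3,.6,.9)),key=lambda s:s.cost);print(b.x,np.degrees(b.x[2])%60+120,b.cost**.5)
for a,c in ch:
    v=f(c,.092)-f(a,.092);print(np.degrees(np.arctan2(v[1],v[0]))%360)
E
python3 hexfit.py '[[160,255],[112,402],[235,503],[397,445]]' '[[[330,190],[460,148]],[[378,340],[515,293]],[[385,370],[522,325]]]'
```

```text
[0.6411 0.0663 0.5424] 151.07604308636974 0.0005235051442934516
150.18055307978761
150.92831685870414
149.99448748252613
```

```bash
python3 arc.py 137 150.5 .0822
```

```text
[[-0.0004, -0.0027, -0.0003, -0.052, 0.001, 0.004, 255], [-0.0004, -0.007, 0.0, -0.099, 0.001, 0.004, 255], [-0.0004, -0.0112, 0.0006, -0.146, 0.001, 0.004, 255], [-0.0004, -0.0153, 0.0013, -0.193, 0.001, 0.004, 255], [-0.0004, -0.0195, 0.0022, -0.24, 0.001, 0.004, 255]]
```

>>> {"api": "drive_tool", "payload": {"moves": [[[-0.0004, -0.0027, -0.0003, -0.052, 0.001, 0.004, 255], [-0.0004, -0.007, 0, -0.1, 0.001, 0.004, 255], [-0.0004, -0.0112, 0.0006, -0.146, 0.001, 0.004, 255], [-0.0004, -0.0153, 0.0013, -0.193, 0.001, 0.004, 255], [-0.0004, -0.0195, 0.0022, -0.24, 0.001, 0.004, 255]]]}}

```text
clock: 17.6
tcp_pos: [0.5649, 0.1105, 0.0334]
orientation: [0.685, 0.18, 0.683, -0.179]
wrist_force: [0.4, 1.0, -0.7]
finger_gap: 0.0081
```

```bash
python3 look.py a8 150;python3 - <<'E'
from h import *
im=cv2.imread('pics/a8_scene.png');x0,y0=198,265
c=cv2.resize(im[y0:y0+50,x0:x0+52],None,fx=12,fy=12,interpolation=cv2.INTER_CUBIC);c=np.clip(c*1.5,0,255).astype(np.uint8)
cv2.imwrite('pics/n8.png',c)
E
```

```text
clock 17.6 tcp [0.5649 0.1105 0.0334] keyyaw 150.60513416238214 bend est [0.6433 0.0663 0.0825] tilt [-1.      0.0019  0.0011] F [ 0.394   1.0416 -0.7266] M [ 0.1244 -0.1806  0.0193] j [ 0.0531  0.4187 -0.2379  0.9122  0.0011  0.5662] 0.008051985913215882
```

View pics/n8.png

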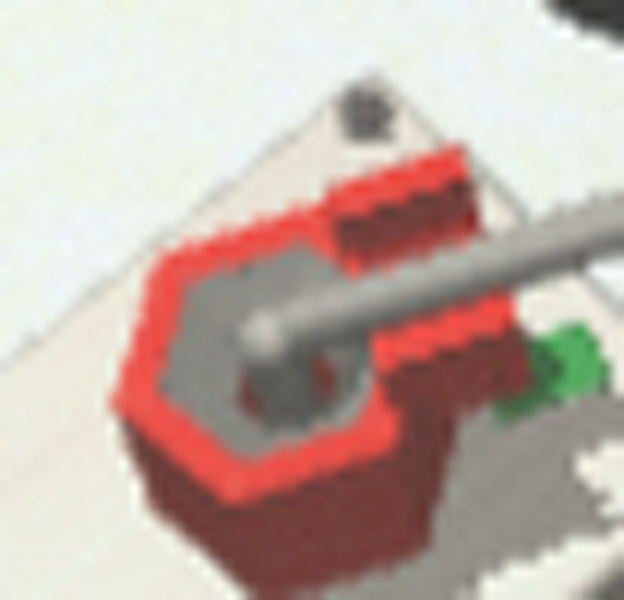

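>>> {"api": "drive_tool", "payload": {"moves": [[[0.0008, 0, -0.001, 0, 0, 0, 255], [0.0008, 0, -0.001, 0, 0, 0, 230], [0.0008, 0, -0.001, 0, 0, 0, 200], [0.0008, 0, -0.001, 0, 0, 0, 120], [0.0008, 0, -0.001, 0, 0, 0, 100]]]}}

```text
clock: 18.38
tcp_pos: [0.5633, 0.1109, 0.0323]
orientation: [0.684, 0.181, 0.684, -0.18]
wrist_force: [-0.5, -0.4, -0.3]
finger_gap: 0.0515
```

```bash
python3 look.py a9 150
```

```text
clock 18.375 tcp [0.5633 0.1109 0.0323] keyyaw 150.44846773955354 bend est [0.6416 0.0664 0.0813] tilt [-1.      0.0008 -0.    ] F [-0.4999 -0.4222 -0.349 ] M [ 0.019  -0.0086  0.0081] j [ 0.0541  0.4184 -0.2415  0.9105  0.0007  0.5699] 0.05152669990660719
```

View pics/a9.png

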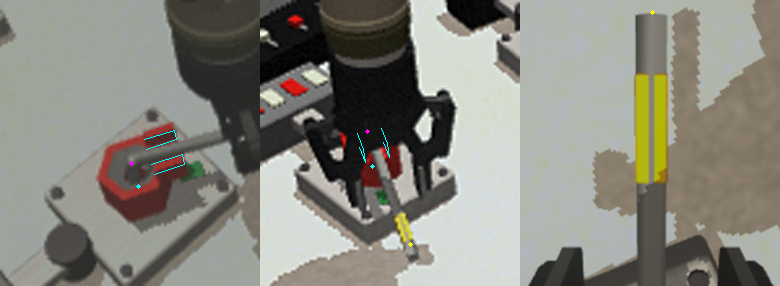

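>>> {"api": "drive_tool", "payload": {"moves": [[[-0.01, 0, 0, 0, 0, 0, 60], [-0.04, 0, 0, 0, 0, 0, 60], [-0.08, 0, 0, 0, 0, 0, 60], [-0.13, 0, -0.02, 0, 0, 0, 60], [-0.18, 0, -0.06, 0, 0, 0, 60]]]}}

```text
clock: 19.15
tcp_pos: [0.5124, 0.1396, 0.2134]
orientation: [0.684, 0.181, 0.683, -0.18]
wrist_force: [0.3, 0.2, 0.8]
finger_gap: 0.0655
```

```bash
python3 look.py b1 150;python3 - <<'E'
from h import *
im=cv2.imread('pics/b1_scene.png');x0,y0=198,265
c=cv2.resize(im[y0:y0+50,x0:x0+52],None,fx=12,fy=12,interpolation=cv2.INTER_CUBIC);c=np.clip(c*1.5,0,255).astype(np.uint8)
cv2.imwrite('pics/n9.png',c)
E
```

```text
clock 19.15 tcp [0.5124 0.1396 0.2134] keyyaw 150.34542472280646 bend est [0.5905 0.095  0.2625] tilt [-1.      0.0019  0.0016] F [0.2885 0.1971 0.8077] M [ 0.0463 -0.0465  0.0388] j [ 0.1144  0.2231 -0.0525  1.2929  0.0006  0.6319] 0.0655479668681435
```

View pics/n9.png

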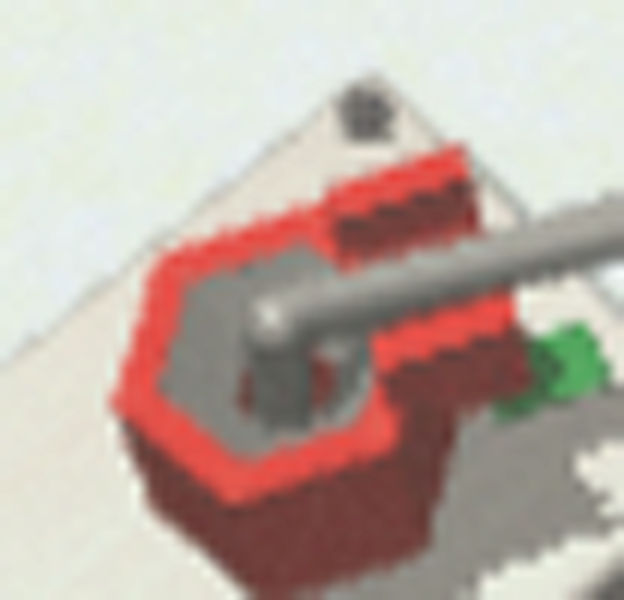

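View pics/b1_wrist.png

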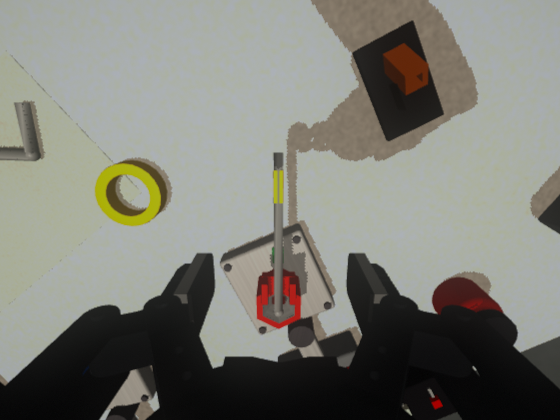

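View pics/b1_side.png

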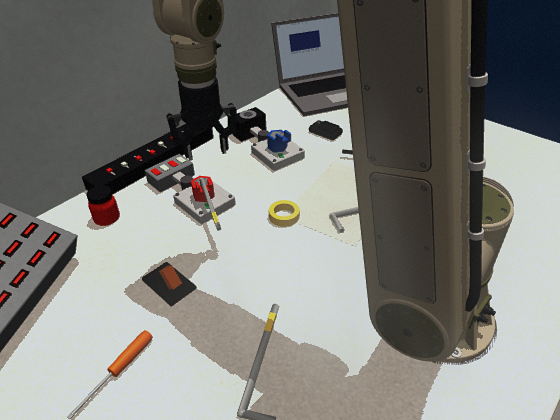

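```bash
python3 - <<'E'
from h import *
st=np.load('b1.npy',allow_pickle=True).item()
w=cv2.imread('pics/b1_wrist.png');x0,y0=215,215;s=5
c=cv2.resize(w[y0:y0+120,x0:x0+130],None,fx=s,fy=s,interpolation=cv2.INTER_CUBIC)
c=np.clip(c*1.2,0,255).astype(np.uint8)
cv2.imwrite('pics/n10.png',c)
# predicted green outline at several headings
for th in(148,151,154):
    n=np.array([np.cos(np.radians(th)),np.sin(np.radians(th))])
    print(th,((proj('wrist',[[*(CAP+n*r),.03] for r in(.035,.057)],st)-[x0,y0]+.5)*s).round(0).tolist())
E
```

```text
148 [[335.0, 251.0], [339.0, 172.0]]
151 [[328.0, 250.0], [327.0, 171.0]]
154 [[321.0, 251.0], [315.0, 172.0]]
```

View pics/n10.png

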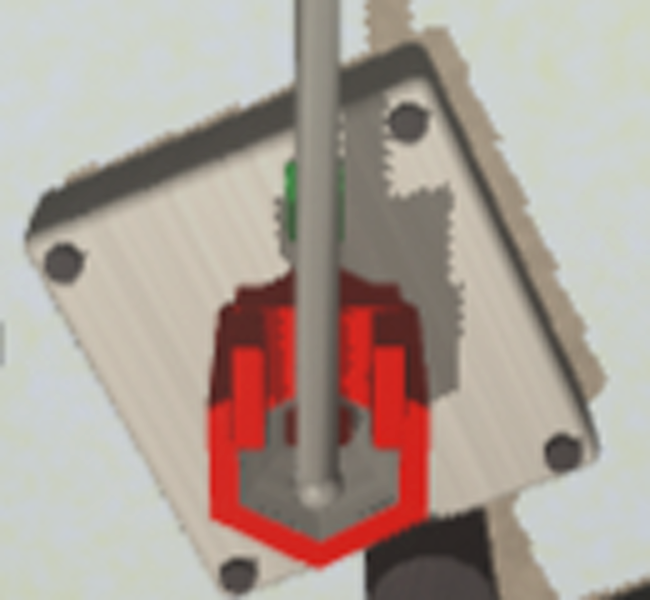

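```bash
python3 -c "
from workcell import env
print(env.hand_in())"
```

```text
the job is handed in; nothing more can be done
None
```

I handed the job in at about 19 s on the robot's clock. The smallest key, the 180 mm one from the stand, is sitting in the red cap. I turned the red cap clockwise with the key until its notch pointed over the green mark, then let go. I also centred the key in the notch before letting go.

**Last checks**
- **Angle:** the notch heads about 151°. The green mark measured 150.8–152.4° in different views, so they agree to about 1–1.5°. The last wrist picture shows the mark even on both sides of the long arm.
- **Key:** its short arm is in the well and its long arm lies between the cheeks. The far end sags a little, as expected for an unsupported arm.
- **Forces:** the wrist force readings I saw while turning were about 11 N or less. The gripper is well above everything and open.
- **Blue cap:** I never went near it, and no picture showed a change. I did not measure its angle again at the end.

**What went wrong or disagreed**
- **Missed first grasp:** the fingertips really end about 30 mm short of the reported TCP, going by both the scene and wrist pictures. The first grasp closed on nothing without moving the key. I went 30 mm further in and gripped it on the second try.
- **Loose fit in the notch:** the key led the notch by about 14° while turning, so I set the final angle from the cap seen in the pictures, not from the tool's heading.

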